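Spice tubes label-up with wet-painted tags

TASK

Set up the spice tray: roll each spice tube along the tray floor, without lifting it out of its compartment, until its white label faces straight up, and lay the tag of the same colour flat in the narrow front compartment, straight in front of that tube and square to the tray, paint side up. The tags' paint is still wet, so hold them by their edges only and never touch the painted face with the robot; a tag whose tube is missing may simply be left lying; do not disturb the jar, the shaker and the lemon.

Things in the scene. Friction and masses are not known exactly. Their poses are not given: they have to be found in the camera images.
- tray: Fixed light-wood tray on the worktop, 292 mm deep (own x, away from the robot) by 466 mm wide (own y). Origin under its centre, at worktop height. Floor 8 mm above the worktop; rims 8 mm thick stand 10 mm above the floor at the front and sides, 24 mm at the back; a divider, also 8 mm thick and 24 mm high, runs along y, centred at tray x = -46 mm.
- front (a point): Centre of the floor of the tray's narrow front compartment (for the tags), nearest the robot: clear 88 mm along the tray's x and 450 mm along its y.
- back (a point): Centre of the floor of the tray's wide compartment (for the tubes), behind the divider: clear 180 mm along the tray's x and 450 mm along its y.
- tube_red: Sealed red spice tube lying across the tray (own y along it, level): 76 mm long, 40 mm thick, finely faceted (24 flats), so it rolls but stays where left; 0.09 kg, black ends. Origin mid-length on its axis, 20 mm above the tray floor. Its white label, a strip 26 mm wide along the tube with a thin black centre line, is centred on its own +z side. May be absent.
- tag_red: Thin grey tile tag, 62 mm (own x) by 56 mm (own y) by 8 mm, lying on the worktop to the left of the tray with its painted side up, own x roughly away from the robot; 0.065 kg. Origin at the centre of its underside.
- face_red: The wet red paint on top of tag_red: a panel 44 (own x) by 38 mm (own y), standing 1.6 mm above the tag's top and 9 mm in from each edge. Origin at the panel's centre, on the tag's top, 8 mm above the tag's underside.
- tube_yellow: Sealed yellow spice tube lying across the tray (own y along it, level): 76 mm long, 40 mm thick, finely faceted (24 flats), so it rolls but stays where left; 0.09 kg, black ends. Origin mid-length on its axis, 20 mm above the tray floor. Its white label, a strip 26 mm wide along the tube with a thin black centre line, is centred on its own +z side. May be absent.
- tag_yellow: Thin grey tile tag, 62 mm (own x) by 56 mm (own y) by 8 mm, lying on the worktop to the left of the tray with its painted side up, own x roughly away from the robot; 0.065 kg. Origin at the centre of its underside.
- face_yellow: The wet yellow paint on top of tag_yellow: a panel 44 (own x) by 38 mm (own y), standing 1.6 mm above the tag's top and 9 mm in from each edge. Origin at the panel's centre, on the tag's top, 8 mm above the tag's underside.
- tube_green: Sealed green spice tube lying across the tray (own y along it, level): 76 mm long, 40 mm thick, finely faceted (24 flats), so it rolls but stays where left; 0.09 kg, black ends. Origin mid-length on its axis, 20 mm above the tray floor. Its white label, a strip 26 mm wide along the tube with a thin black centre line, is centred on its own +z side. May be absent.
- tag_green: Thin grey tile tag, 62 mm (own x) by 56 mm (own y) by 8 mm, lying on the worktop to the left of the tray with its painted side up, own x roughly away from the robot; 0.065 kg. Origin at the centre of its underside.
- face_green: The wet green paint on top of tag_green: a panel 44 (own x) by 38 mm (own y), standing 1.6 mm above the tag's top and 9 mm in from each edge. Origin at the panel's centre, on the tag's top, 8 mm above the tag's underside.
- tube_blue: Sealed blue spice tube lying across the tray (own y along it, level): 76 mm long, 40 mm thick, finely faceted (24 flats), so it rolls but stays where left; 0.09 kg, black ends. Origin mid-length on its axis, 20 mm above the tray floor. Its white label, a strip 26 mm wide along the tube with a thin black centre line, is centred on its own +z side. May be absent.
- tag_blue: Thin grey tile tag, 62 mm (own x) by 56 mm (own y) by 8 mm, lying on the worktop to the left of the tray with its painted side up, own x roughly away from the robot; 0.065 kg. Origin at the centre of its underside.
- face_blue: The wet blue paint on top of tag_blue: a panel 44 (own x) by 38 mm (own y), standing 1.6 mm above the tag's top and 9 mm in from each edge. Origin at the panel's centre, on the tag's top, 8 mm above the tag's underside.
- honey_jar: Honey jar with red lid, 58 mm wide, 86 mm high, loose bystander behind the tray. Origin at the centre of its underside.
- salt_shaker: Salt shaker, 44 mm wide, 90 mm high, loose bystander behind the tray. Origin at the centre of its underside.
- lemon_1: Lemon, 77 x 51 x 52 mm, loose bystander left of the tray's far part. Origin at the centre of its underside.
Mind the look-alikes: they are no part of the job. Leave any orange or purple look-alike of the tag_yellow alone.

How it is judged:
By the outcome, as a careful person would: the job done as asked, in the order asked, and still so for the second after the job is handed in, with the robot touching nothing.
Of tube_red, tube_yellow, tube_green, tube_blue only 3 to 4 are there at a start; the rules pass over those that are not, and their reading is None.
At some moment in a run one of tube_red, tube_yellow, tube_green, tube_blue may be knocked a few centimetres aside while the robot is not near it.
It also fails if it takes over 210 s, if anything falls off the work surface, if the arm or the gripper's body presses on something with over 40 N, if the wrist force passes 120 N, or if a joint passes its speed limit or range.

ROBOT

A 6-joint arm with a two-finger parallel gripper is mounted at the origin on a cart in front of the work surface, level with it; the furniture and walls round the work are solid. World frame = base frame: x ahead of the robot, y to its left, z up, the work surface at z = 0. Lengths are in m, angles in degrees, forces in N, time in s.
With the tool pointing down it reaches from about 0.3 to 0.75 m from the base axis. Payload 8.5 kg.
Tool frame: the origin (TCP) lies between the finger pads; the fingertips stand env.finger_overhang ahead of it and the grasp point (between the pads) lies 2 mm behind it (env.finger_overhang is the distance from the TCP to the fingertips, in m); z points along the fingers, y is the line along which they close (so a half turn about z gives the same grasp; the last joint's range is limited). The gripper opens to 85 mm and grips with 20 to 120 N. Pads are 22 mm wide; open, the fingers measure 114 mm over their backs; the gripper's body (76 mm by 85 mm) begins 54 mm behind the grasp point. The pads swing forward as they close: fully open they stand 13 mm farther back than shut.
Start: joints at [-12.336, 21.807, 74.336, -0, 83.858, -12.336], TCP at [0.55, 0, 0.248] pointing down, gripper open.
Joint ranges: [-178.18, 178.18], [-50.72, 133.34], [12.68, 142.11], [-81.47, 261.47], [9.98, 163.14], [-165.26, 165.26]. Speed limits (degrees/s): [136.94, 136.94, 180, 180, 180, 180].

INTERFACE

Orientations are given as a 3x3 rotation matrix whose columns are the frame's x, y, z axes.
In Python, from rig import env gives the robot as it stands. The module is installed in compiled form; this text tells all that it offers.
- The arm moves only by the tool jog_arm, never from a script. Its arguments are lists of equal length, an entry for each row: "hand": the finger opening in m, from 0 to 0.0854; "travel": the shift along the world's x, y, z in m, a list of three; "yaw": the turn about the world's z in rad. A call has exactly 5 rows; each row shifts and turns the commanded pose from where the row before left it; what a row does not reach is not made up. A row lasts 1/8 s, in which the tool goes at most 62.5 mm and 10.7 degrees, less where a joint would pass 70% of its speed; a pose out of reach is approached as far as the arm can. A call is refused whole if a number of a shift passes 0.0625 or a number of a turn 0.188, either way. A call with a gripper value outside its range is refused whole. The fingers move at their own pace and stop on an object; "grip_force" is the grip in N (left out, the last holds). Time passes only in rows, so rows that do not move let the fingers close, or fill a call up. It gives the time, the measured TCP pose, the force, the opening and the grip force at its end, in the units of the state.
- env.observe(): the state, without advancing time (a new reading comes with each control period).
- env.get_image(name): name is "scene" or "side" or "wrist"; returns the picture (420x560x3 uint8, red, green, blue); there is no depth.
- env.calibration(name): a dict with "fx", "fy", "cx", "cy" (pixels), "position" and "rotation" of the camera in the world; the wrist camera has in their place "hand_eye" (4x4, takes a point from camera to tool coordinates, whose origin is the TCP and whose axes are the flange's). Camera axes: x right, y down, z forward; pixel columns grow to the right and rows downward; lengths in m; the calibration is good to about 2 mm. A picture is of the moment at which its call begins: read the wrist's pose just before it. calibration takes no time and is no camera call.
- env.close_job(): hands the job in; it is judged then, once.
The state is a dict: "time_s": time; "q": joint angles; "qvel": joint speeds; "joint_efforts": joint torques, N m; "position": TCP position; "tool_rot": TCP orientation; "ft_force": force on the tool from outside, world axes, zero at the start; "wrist_torque": the same for the moment, N m; "grip_width": finger opening in m; "gripper_force": force on a finger pad.
Only numpy, scipy, OpenCV 4.12 (cv2) and the standard library are available. Lean on these libraries where they do the work, as an engineer would, in place of code of your own. Each camera call takes 0.05 s, during which the arm holds its last target. There are 200 camera calls.

## Working session

There is one attempt and no reset: what is moved stays moved. The work goes in short steps, Python scripts to look and compute and a tool call to move; the robot and the scene stay as the last step left them, time stands still between calls to the robot, and variables do not carry over. Pictures are saved under pics/ and viewed, at most 17 in all, crops included, and the job is handed in when it is done.

Besides the shell and the picture viewer there is one more tool, called after "Request:" by a JSON object that holds its "api" and its "payload". jog_arm: Moves the arm, as the interface text tells. Its arguments: {"type":"object","properties":{"hand":{"type":"array"},"travel":{"type":"array"},"yaw":{"type":"array"},"grip_force":{"type":"number"}},"required":["hand","travel","yaw"]}

```bash
mkdir -p pics
cat > h.py <<'E'
import numpy as np, cv2
from rig import env
def grab(n,save=None):
    s=env.observe(); im=env.get_image(n)
    if save: cv2.imwrite('pics/'+save,im[:,:,::-1])
    return s,im
def cam(n,s):
    c=env.calibration(n); K=(c['fx'],c['fy'],c['cx'],c['cy'])
    if n=='wrist':
        T=np.array(c['hand_eye']); R=np.array(s['tool_rot']); p=np.array(s['position'])
        return K,R@T[:3,:3],p+R@T[:3,3]
    return K,np.array(c['rotation']),np.array(c['position'])
def ray(C,uv):
    K,R,p=C; d=R@np.array([(uv[0]-K[2])/K[0],(uv[1]-K[3])/K[1],1]); return p,d
def plane(C,uv,z):
    p,d=ray(C,uv); return p+d*(z-p[2])/d[2]
def tri(C1,u1,C2,u2):
    p,d=ray(C1,u1);q,e=ray(C2,u2)
    t=np.linalg.lstsq(np.c_[d,-e],q-p,rcond=None)[0]
    a,b=p+t[0]*d,q+t[1]*e
    return (a+b)/2,np.linalg.norm(a-b)
E
python3 - <<'E'
from h import *
s,a=grab('scene','scene0.png');_,b=grab('side','side0.png');_,w=grab('wrist','wrist0.png')
print(s['position'],s['tool_rot'],s['grip_width'],env.finger_overhang)
for n in('scene','side','wrist'):print(env.calibration(n))
E
```

```text
[5.49747049e-01 7.61180774e-05 2.47707602e-01] [[-4.29448151e-05  9.99998998e-01 -1.41524360e-03]
 [ 9.99999951e-01  4.33820072e-05  3.08887211e-04]
 [ 3.08948298e-04 -1.41523026e-03 -9.99998951e-01]] 0.08548050209431828 0.017
{'fx': 384.04296980362017, 'fy': 384.04296980362017, 'cx': 277.17284037883815, 'cy': 211.5063609437885, 'position': array([-0.0778739 , -0.67428656,  0.53157753]), 'rotation': array([[ 0.79452886, -0.23453017,  0.56010668],
       [-0.60715573, -0.32090852,  0.72689727],
       [ 0.00926367, -0.91761284, -0.39736742]])}
{'fx': 410.52892651886106, 'fy': 410.52892651886106, 'cx': 280.84335863243257, 'cy': 207.6309291067537, 'position': array([-0.09066813,  1.12833747,  0.75797416]), 'rotation': array([[-0.81811766, -0.29294966,  0.49483733],
       [-0.57489196,  0.43688825, -0.69182938],
       [-0.01351743, -0.85047584, -0.5258404 ]])}
{'fx': 290.4372727021039, 'fy': 290.4372727021039, 'cx': 277.137793814362, 'cy': 205.03141339496233, 'hand_eye': array([[ 8.06425243e-04, -9.62520109e-01, -2.71209126e-01,
         6.88235717e-02],
       [ 9.99999654e-01,  8.32049240e-04,  2.05038779e-05,
         7.87133014e-04],
       [ 2.05923952e-04, -2.71209049e-01,  9.62520446e-01,
        -1.26067466e-01],
       [ 0.00000000e+00,  0.00000000e+00,  0.00000000e+00,
         1.00000000e+00]])}
```

View pics/scene0.png

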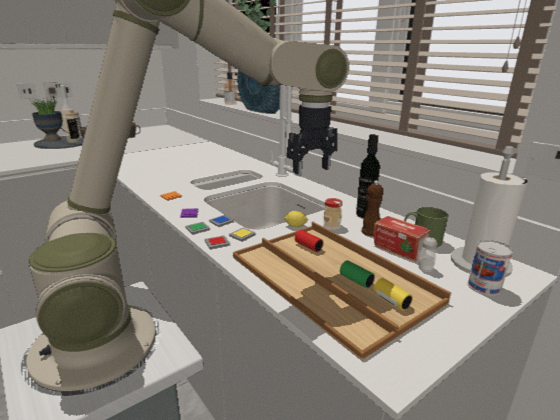

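View pics/wrist0.png

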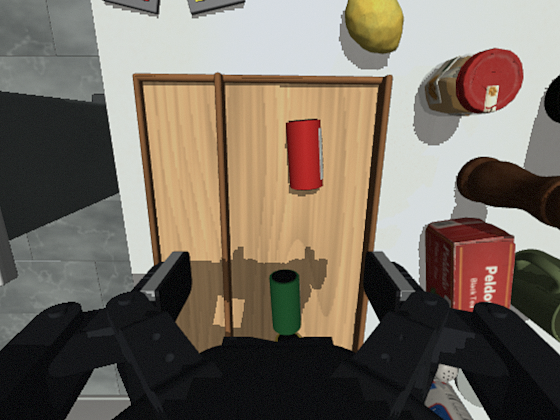

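View pics/side0.png

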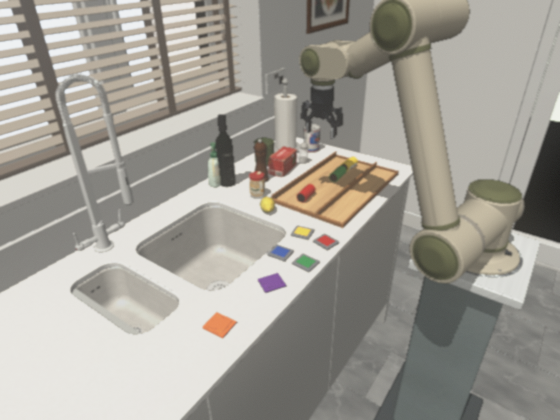

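Blue's tube is absent. Red, green and yellow tubes lie in the tray, and the four tags sit to its left. Scene pixels: red tube (310,240), green (357,273), yellow (393,293); tags yellow (242,234), red (217,241), blue (221,220), green (198,228). The purple and orange look-alikes are farther out.

```bash
cat >> h.py <<'E'
HUE={'red':[(0,6),(174,180)],'yellow':[(22,33)],'green':[(50,85)],'blue':[(105,122)]}
def mask(im,c,smin=120,vmin=40):
    h=cv2.cvtColor(im,cv2.COLOR_RGB2HSV); m=0
    for a,b in HUE[c]: m=m|cv2.inRange(h,(a,smin,vmin),(b,255,255))
    return m
def blobs(im,c,amin=25,**k):
    cs,_=cv2.findContours(mask(im,c,**k),cv2.RETR_EXTERNAL,cv2.CHAIN_APPROX_NONE)
    r=[]
    for q in cs:
        m=cv2.moments(q)
        if m['m00']>amin: r.append((np.array([m['m10']/m['m00'],m['m01']/m['m00']]),m['m00'],q))
    return sorted(r,key=lambda t:-t[1])
E
python3 - <<'E'
from h import *
s,a=grab('scene');_,b=grab('side')
A,B=cam('scene',s),cam('side',s)
for c in HUE:
    print(c)
    for u,ar,_ in blobs(a,c)[:7]:
        for v,br,_ in blobs(b,c)[:7]:
            p,e=tri(A,u,B,v)
            if e<.012 and -.03<p[2]<.09 and .2<p[0]<.9: print(u.round(),v.round(),ar,br,p.round(4),round(e,4))
E
```

```text
red
[397. 236.] [256. 176.] 1253.5 62.5 [ 0.8779 -0.0505 -0.0212] 0.0103
[306. 239.] [307. 191.] 285.0 108.0 [0.5733 0.0329 0.0353] 0.0051
[332. 203.] [256. 176.] 78.5 62.5 [0.7436 0.1094 0.079 ] 0.0035
[217. 240.] [326. 240.] 75.0 72.0 [0.3908 0.2206 0.0079] 0.0021
yellow
[392. 291.] [351. 161.] 429.0 55.0 [ 0.5567 -0.2687  0.0373] 0.0017
[295. 218.] [267. 204.] 230.0 109.0 [0.6492 0.1728 0.0267] 0.0026
[242. 233.] [302. 231.] 66.0 68.0 [0.477  0.2198 0.0079] 0.0015
green
blue
[221. 219.] [280. 251.] 46.0 51.5 [0.4745 0.3443 0.0079] 0.0014
```

Request:
{"api": "jog_arm", "payload": {"hand": [0.085,0.085,0.085,0.085,0.085], "travel": [[-0.02,-0.02,0.05],[-0.02,-0.03,0.05],[-0.01,-0.03,0.05],[0,-0.02,0.05],[0,0,0]], "yaw": [0,0,0,0,0]}}

```text
time_s: 0.88
position: [0.5001, -0.1013, 0.4515]
tool_rot: [[0.002, 1.0, 0.006], [1.0, -0.002, -0.003], [-0.003, 0.006, -1.0]]
ft_force: [0.9, 0.6, -0.4]
grip_width: 0.085
gripper_force: 0.0
```

Run:
```python
from h import *
s,a=grab('wrist','w1.png')
```

```text
(no output)
```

View pics/w1.png

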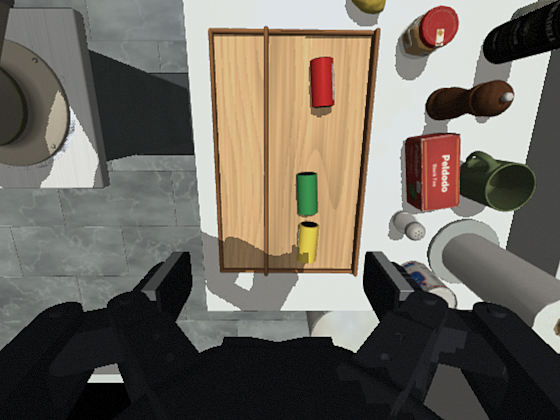

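The full tray is in view: outer corners near (209,29), (379,30), (219,271), (356,275), and divider at column 266. The red tube is at (321,82), green at (307,193) and yellow at (309,242).

Run:
```python
from h import *
s,a=grab('wrist'); C=cam('wrist',s)
h=cv2.cvtColor(a,cv2.COLOR_RGB2HSV).astype(int)
rim=(h[...,1]>90)&(h[...,2]<150)&(h[...,0]<20)
sat=h[...,1]>60
# front outer edge, divider centre, back outer edge
F=[];D=[];B=[]
for v in range(45,225,5):
    r=np.where(rim[v,195:235])[0]
    if len(r): F.append(plane(C,(195+r.min()-.5,v),.018)[:2])
    r=np.where(rim[v,255:280])[0]
    if len(r): D.append(plane(C,(255+r.mean(),v),.032)[:2])
    r=np.where(rim[v,345:390])[0]
    if len(r): B.append(plane(C,(345+r.max()+.5,v),.032)[:2])
L=[]
for u in range(225,370,5):
    if 260<u<274: continue
    r=np.where(rim[22:40,u])[0]
    if len(r): L.append(plane(C,(u,22+r.min()-.5),.018)[:2])
R=[]
for u in range(226,350,5):
    r=np.where(rim[262:285,u])[0]
    if len(r): R.append(plane(C,(u,262+r.max()+.5),.018)[:2])
for n,P in(('F',F),('D',D),('B',B)):
    P=np.array(P);k=np.polyfit(P[:,1],P[:,0],1);r=P[:,0]-np.polyval(k,P[:,1]);g=abs(r)<.004
    k=np.polyfit(P[g,1],P[g,0],1);print(n,k,len(P),r.std(), 'yawdeg',-np.degrees(np.arctan(k[0])))
for n,P in(('L',L),('R',R)):
    P=np.array(P);k=np.polyfit(P[:,0],P[:,1],1);r=P[:,1]-np.polyval(k,P[:,0]);g=abs(r)<.003
    k=np.polyfit(P[g,0],P[g,1],1);print(n,k,len(P),r.std(),'yawdeg',np.degrees(np.arctan(k[0])))
for c in('red','green','yellow'):
    for u,ar,q in blobs(a,c,amin=150)[:2]:
        r=cv2.minAreaRect(q); P=np.array([plane(C,x,.030)[:2] for x in cv2.boxPoints(r)])
        print(c,u.round(),plane(C,u,.035).round(4),ar,P.round(4).tolist())
        e=cv2.resize(a[int(u[1])-40:int(u[1])+40,int(u[0])-30:int(u[0])+30],None,fx=4,fy=4,interpolation=2) if u[1]>40 else None
        if e is not None and u[0]<340: cv2.imwrite(f'pics/c_{c}.png',e[:,:,::-1])
ims=[cv2.imread(f'pics/c_{c}.png') for c in('red','green','yellow')]
cv2.imwrite('pics/c1.png',np.hstack(ims))
```

```text
F [0.01172493 0.38451941] 36 0.0005506262735018125 yawdeg -0.6717580322903978
D [0.01028183 0.48371027] 36 0.00015455647442450625 yawdeg -0.5890845571296222
B [0.0108829  0.67308677] 36 0.0005102263894230864 yawdeg -0.623519431609441
L [-0.01261343  0.12574043] 27 0.001091368822292485 yawdeg -0.7226579505289822
R [-0.00111553 -0.34029986] 25 0.001960458919006794 yawdeg -0.06391500634930548
red [436. 171.] [ 0.7983 -0.1188  0.035 ] 3527.0 [[0.7387, -0.0511], [0.8374, -0.0512], [0.8627, -0.1982], [0.7566, -0.1981]]
red [440.  26.] [0.7699 0.1226 0.035 ] 1066.5 [[0.7371, 0.1509], [0.801, 0.1509], [0.8114, 0.0904], [0.7453, 0.0904]]
green [308. 195.] [ 0.5603 -0.1643  0.035 ] 714.0 [[0.5412, -0.1266], [0.5772, -0.1266], [0.5801, -0.2062], [0.5427, -0.2061]]
yellow [308. 245.] [ 0.5639 -0.2677  0.035 ] 638.0 [[0.541, -0.3105], [0.5472, -0.2247], [0.5858, -0.2288], [0.581, -0.315]]
yellow [371.   6.] [0.6541 0.1512 0.035 ] 320.0 [[0.6251, 0.1608], [0.6788, 0.1608], [0.6807, 0.1423], [0.6264, 0.1423]][ WARN:0@0.428] global loadsave.cpp:275 findDecoder imread_('pics/c_red.png'): can't open/read file: check file path/integrity
Traceback (most recent call last):
ValueError: all the input arrays must have same number of dimensions, but the array at index 0 has 1 dimension(s) and the array at index 1 has 3 dimension(s)
```

Request:
{"api": "jog_arm", "payload": {"hand": [0.0,0.0,0.0,0.0,0.0], "travel": [[0.02,-0.03,-0.06],[0.02,-0.03,-0.06],[0.02,-0.03,-0.06],[0,-0.01,-0.06],[0,0,-0.03]], "yaw": [0,0,0,0,0]}}

```text
time_s: 1.6
position: [0.5519, -0.1895, 0.1925]
tool_rot: [[0.0, 1.0, -0.007], [1.0, -0.0, 0.004], [0.004, -0.007, -1.0]]
ft_force: [-0.3, 0.0, 0.8]
grip_width: 0.0004
gripper_force: 0.0
```

Run:
```python
from h import *
s,a=grab('wrist','g1.png'); C=cam('wrist',s);print(s['position'],s['grip_width'])
for c in('green','yellow'):
    for u,ar,q in blobs(a,c,amin=300)[:1]:
        r=cv2.minAreaRect(q);print(c,u,[plane(C,x,.038)[:2].round(4).tolist() for x in cv2.boxPoints(r)])
```

```text
[ 0.55190506 -0.18945138  0.19252879] 0.00042439299412402745
green [286.59512525 169.31680208] [[0.5401, -0.1269], [0.5768, -0.1248], [0.5836, -0.204], [0.5441, -0.2065]]
yellow [294.09136086 240.11811927] [[0.5452, -0.258], [0.5475, -0.2211], [0.585, -0.2236], [0.5838, -0.2606]]
```

View pics/g1.png

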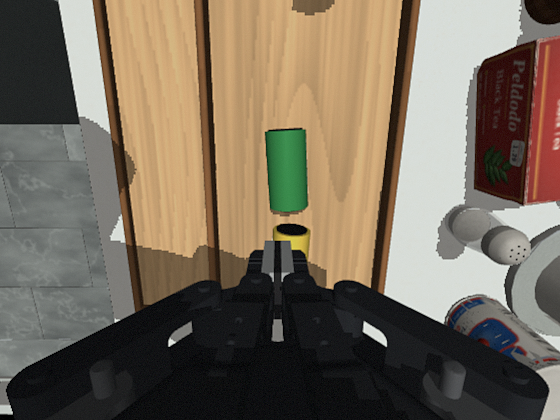

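Green's label is hidden: no white on (267–307, 128–213). It was not seen from the robot side either, so it lies low on the far (+x) side. I'll roll green toward the robot by dragging lightly on top.

Request:
{"api": "jog_arm", "payload": {"hand": [0.0,0.0,0.0,0.0,0.0], "travel": [[0.015,0.0245,-0.04],[0,0,-0.04],[0,0,-0.035],[0,0,-0.005],[0,0,0]], "yaw": [0,0,0,0,0]}}

```text
time_s: 2.28
position: [0.5689, -0.1657, 0.0785]
tool_rot: [[-0.0, 1.0, 0.001], [1.0, 0.0, -0.0], [-0.0, 0.001, -1.0]]
ft_force: [0.3, 0.3, 0.8]
grip_width: 0.0001
gripper_force: 0.0
```

Request:
{"api": "jog_arm", "payload": {"hand": [0.0,0.0,0.0,0.0,0.0], "travel": [[0,0,-0.002],[0,0,-0.002],[0,0,-0.001],[0,0,0],[0,0,0]], "yaw": [0,0,0,0,0]}}

```text
time_s: 2.9
position: [0.5686, -0.1659, 0.0727]
tool_rot: [[0.0, 1.0, 0.0], [1.0, -0.0, -0.0], [-0.0, 0.0, -1.0]]
ft_force: [-0.5, -0.6, -0.5]
grip_width: 0.0004
gripper_force: 0.0
```

Request:
{"api": "jog_arm", "payload": {"hand": [0.0,0.0,0.0,0.0,0.0], "travel": [[0,0,-0.004],[0,0,-0.003],[0,0,-0.001],[0,0,0],[0,0,0]], "yaw": [0,0,0,0,0]}}

```text
time_s: 3.52
position: [0.5687, -0.1659, 0.0648]
tool_rot: [[-0.0, 1.0, 0.0], [1.0, 0.0, -0.0], [-0.0, 0.0, -1.0]]
ft_force: [-0.2, 0.4, 3.8]
grip_width: 0.0001
gripper_force: 1.8
```

Request:
{"api": "jog_arm", "payload": {"hand": [0.0,0.0,0.0,0.0,0.0], "travel": [[-0.006,0,-0.0005],[-0.008,0,0],[-0.008,0,0],[-0.008,0,0],[0,0,0]], "yaw": [0,0,0,0,0]}}

```text
time_s: 4.15
position: [0.5386, -0.167, 0.0649]
tool_rot: [[0.0, 1.0, 0.002], [1.0, -0.0, -0.002], [-0.002, 0.002, -1.0]]
ft_force: [-0.2, -4.4, 6.2]
grip_width: -0.0002
gripper_force: 2.8
```

Request:
{"api": "jog_arm", "payload": {"hand": [0.0,0.0,0.0,0.0,0.0], "travel": [[0,0,0.02],[0,-0.02,0.05],[0,-0.02,0.05],[0,0,0],[0,0,0]], "yaw": [0,0,0,0,0]}}

```text
time_s: 4.78
position: [0.5379, -0.2055, 0.1831]
tool_rot: [[0.0, 1.0, -0.002], [1.0, -0.0, 0.001], [0.001, -0.002, -1.0]]
ft_force: [0.3, 0.9, -0.2]
grip_width: -0.0
gripper_force: 0.0
```

```bash
cat >> h.py <<'E'
def white(im):
    h=cv2.cvtColor(im,cv2.COLOR_RGB2HSV); return cv2.inRange(h,(0,0,110),(180,60,255))
def tube(c,name='wrist',pad=8,save=None):
    "across-tube profile at mid length: world x of colour/white edges on z=.03 plane, plus label estimate"
    s,a=grab(name,save); C=cam(name,s)
    b=[x for x in blobs(a,c,amin=150)]
    q=min(b,key=lambda t:abs(plane(C,t[0],.03)[0]-.56)+abs(plane(C,t[0],.03)[1]-YC[c]))
    u=q[0]; print(c,'tcp',s['position'].round(4),'blob px',u.round(1),'world',plane(C,u,.035).round(4),'area',q[1], 'F',np.round(s['ft_force'],1))
    h=cv2.cvtColor(a,cv2.COLOR_RGB2HSV)
    v=int(round(u[1])); y=plane(C,u,.03)[1]
    for vv in (v-8,v,v+8):
        row=a[vv].astype(int); m=mask(a,c)[vv]; w=white(a)[vv]
        us=range(int(u[0])-45,int(u[0])+46)
        print(vv,''.join('C' if m[i] else 'w' if w[i] else '.' for i in us), us[0])
    return s,a,C,q
YC={'red':.04,'green':-.166,'yellow':-.268}
E
python3 -c "
from h import *
tube('green',save='g2.png')"
```

```text
green tcp [ 0.5379 -0.2055  0.1831] blob px [283.1 153.4] world [ 0.544  -0.1637  0.035 ] area 3110.0 F [ 0.3  0.9 -0.2]
145 ..........................CCCCCCCCCCCCCCCCCCCCCCCCCCCCCCCCCCCCCCwwww....................... 238
153 ...........................CCCCCCCCCCCCCCCCCCCCCCCCCCCCCCCCCCCCCwwwww...................... 238
161 ...........................CCCCCCCCCCCCCCCCCCCCCCCCCCCCCCCCCCCCC.wwww...................... 238
```

Request:
{"api": "jog_arm", "payload": {"hand": [0.0,0.0,0.0,0.0,0.0], "travel": [[0.015,0.04,-0.03],[0,0,-0.04],[0,0,-0.035],[0,0,-0.008],[0,0,0]], "yaw": [0,0,0,0,0]}}

```text
time_s: 5.45
position: [0.5535, -0.1657, 0.071]
tool_rot: [[-0.0, 1.0, -0.001], [1.0, 0.0, 0.0], [0.0, -0.001, -1.0]]
ft_force: [-0.1, 0.1, -0.2]
grip_width: -0.0002
gripper_force: 0.0
```

Request:
{"api": "jog_arm", "payload": {"hand": [0.0,0.0,0.0,0.0,0.0], "travel": [[0,0,-0.003],[0,0,-0.002],[0,0,0],[0,0,0],[0,0,0]], "yaw": [0,0,0,0,0]}}

```text
time_s: 6.08
position: [0.5536, -0.1659, 0.0662]
tool_rot: [[-0.0, 1.0, 0.0], [1.0, 0.0, -0.0], [-0.0, 0.0, -1.0]]
ft_force: [-0.1, 0.2, -0.6]
grip_width: -0.0002
gripper_force: 0.0
```

Request:
{"api": "jog_arm", "payload": {"hand": [0.0,0.0,0.0,0.0,0.0], "travel": [[0,0,-0.002],[-0.008,0,0],[-0.008,0,0],[-0.008,0,0],[-0.006,0,0]], "yaw": [0,0,0,0,0]}}

```text
time_s: 6.7
position: [0.5241, -0.167, 0.065]
tool_rot: [[0.0, 1.0, 0.003], [1.0, -0.0, -0.003], [-0.003, 0.003, -1.0]]
ft_force: [1.0, -4.6, 5.9]
grip_width: -0.0
gripper_force: 2.5
```

Request:
{"api": "jog_arm", "payload": {"hand": [0.0,0.0,0.0,0.0,0.0], "travel": [[0,0,0.02],[0.01,-0.02,0.05],[0,-0.02,0.05],[0,0,0],[0,0,0]], "yaw": [0,0,0,0,0]}}

```text
time_s: 7.32
position: [0.533, -0.2054, 0.1832]
tool_rot: [[0.0, 1.0, -0.001], [1.0, -0.0, 0.001], [0.001, -0.001, -1.0]]
ft_force: [-0.4, -0.0, -0.6]
grip_width: -0.0001
gripper_force: 0.0
```

```bash
python3 -c "
from h import *
tube('green',save='g3.png')"
```

```text
green tcp [ 0.533  -0.2054  0.1832] blob px [261.7 153.5] world [ 0.5192 -0.1637  0.035 ] area 1769.5 F [-0.4 -0.  -0.6]
146 ................................CCCCCCCCCCCCCCCCCC.wwwwwwwwwwwww...wwwwwww................. 216
154 .................................CCCCCCCCCCCCCCCCCCwwwwwwwwwwwwww..wwwwwww................. 216
162 ..................................CCCCCCCCCCCCCCCCC.wwwwwwwwwwwww..wwwwwwww................ 216
```

Request:
{"api": "jog_arm", "payload": {"hand": [0.0,0.0,0.0,0.0,0.0], "travel": [[0,0.04,-0.03],[0,0,-0.04],[0,0,-0.035],[0,0,-0.01],[0,0,-0.0025]], "yaw": [0,0,0,0,0]}}

```text
time_s: 8.0
position: [0.5335, -0.1656, 0.0663]
tool_rot: [[-0.0, 1.0, -0.001], [1.0, 0.0, 0.001], [0.001, -0.001, -1.0]]
ft_force: [0.5, -1.0, 0.2]
grip_width: -0.0001
gripper_force: 0.0
```

Request:
{"api": "jog_arm", "payload": {"hand": [0.0,0.0,0.0,0.0,0.0], "travel": [[0,0,-0.002],[-0.006,0,0],[-0.008,0,0],[-0.008,0,0],[0,0,0]], "yaw": [0,0,0,0,0]}}

```text
time_s: 8.62
position: [0.511, -0.1659, 0.0648]
tool_rot: [[0.0, 1.0, -0.0], [1.0, -0.0, 0.0], [0.0, -0.0, -1.0]]
ft_force: [0.2, -0.1, -0.5]
grip_width: 0.0
gripper_force: 0.0
```

Request:
{"api": "jog_arm", "payload": {"hand": [0.0,0.0,0.0,0.0,0.0], "travel": [[0,0,0.02],[0.003,-0.02,0.05],[0,-0.02,0.05],[0,0,0],[0,0,0]], "yaw": [0,0,0,0,0]}}

```text
time_s: 9.25
position: [0.5142, -0.2055, 0.184]
tool_rot: [[0.0, 1.0, -0.001], [1.0, -0.0, 0.001], [0.001, -0.001, -1.0]]
ft_force: [-0.2, 0.3, -0.7]
grip_width: -0.0
gripper_force: 0.0
```

```bash
python3 -c "
from h import *
s,a,C,q=tube('green',save='g4.png')
cv2.imwrite('pics/g4c.png',cv2.resize(a[90:220,200:360],None,fx=4,fy=4,interpolation=0)[:,:,::-1])"
```

```text
green tcp [ 0.5142 -0.2055  0.184 ] blob px [281.6 153.6] world [ 0.519 -0.164  0.035] area 1860.5 F [-0.2  0.3 -0.7]
146 ................................CCCCCCCCCCCCCCCCCCC.wwwwwwwwwwwww...wwwwww................. 236
154 .................................CCCCCCCCCCCCCCCCCCCwwwwwwwwwwwww...wwwwww................. 236
162 .................................CCCCCCCCCCCCCCCCCCC.wwwwwwwwwwwww..wwwwww................. 236
```

View pics/g4c.png

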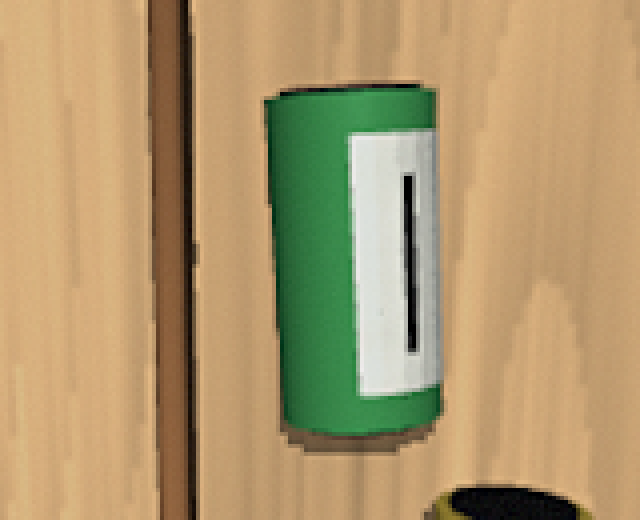

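The tip passed just above green and it didn't roll. The crop shows its label line at image column 302 against an axis at 289, so about 35° of roll is left. Repeating 1.5 mm lower.

Request:
{"api": "jog_arm", "payload": {"hand": [0.0,0.0,0.0,0.0,0.0], "travel": [[0.021,0.04,-0.03],[0,0,-0.04],[0,0,-0.035],[0,0,-0.01],[0,0,-0.004]], "yaw": [0,0,0,0,0]}}

```text
time_s: 9.93
position: [0.5356, -0.1658, 0.0654]
tool_rot: [[-0.0, 1.0, -0.001], [1.0, 0.0, 0.0], [0.0, -0.001, -1.0]]
ft_force: [0.9, 1.2, -0.5]
grip_width: -0.0
gripper_force: 0.0
```

Request:
{"api": "jog_arm", "payload": {"hand": [0.0,0.0,0.0,0.0,0.0], "travel": [[0,0,-0.0015],[0,0,-0.0005],[0,0,0],[0,0,0],[0,0,0]], "yaw": [0,0,0,0,0]}}

```text
time_s: 10.55
position: [0.536, -0.1661, 0.0643]
tool_rot: [[-0.0, 1.0, 0.002], [1.0, 0.0, -0.001], [-0.001, 0.002, -1.0]]
ft_force: [0.5, -0.6, 5.5]
grip_width: 0.0001
gripper_force: 2.9
```

Request:
{"api": "jog_arm", "payload": {"hand": [0.0,0.0,0.0,0.0,0.0], "travel": [[-0.006,0,0],[-0.006,0,0],[-0.006,0,0],[-0.006,0,0],[0,0,0]], "yaw": [0,0,0,0,0]}}

```text
time_s: 11.18
position: [0.5122, -0.1671, 0.0649]
tool_rot: [[0.0, 1.0, 0.003], [1.0, -0.0, -0.003], [-0.003, 0.003, -1.0]]
ft_force: [0.2, -3.5, 8.7]
grip_width: -0.0
gripper_force: 4.5
```

Request:
{"api": "jog_arm", "payload": {"hand": [0.0,0.0,0.0,0.0,0.0], "travel": [[0,0,0.02],[0.003,-0.02,0.05],[0,-0.02,0.05],[0,0,0],[0,0,0]], "yaw": [0,0,0,0,0]}}

```text
time_s: 11.8
position: [0.514, -0.2054, 0.1828]
tool_rot: [[0.0, 1.0, -0.001], [1.0, -0.0, 0.001], [0.001, -0.001, -1.0]]
ft_force: [-1.0, -0.2, -0.4]
grip_width: -0.0001
gripper_force: 0.0
```

```bash
cat >> h.py <<'E'
def label(c,save=None,name='wrist'):
    "label angle (deg from up, + toward +x) from the black line inside the white strip, and tube axis"
    s,a=grab(name,save); C=cam(name,s)
    m=mask(a,c); w=white(a)
    q=min(blobs(a,c,amin=150),key=lambda t:abs(plane(C,t[0],.03)[0]-.56)+abs(plane(C,t[0],.03)[1]-YC[c]))
    near=np.zeros_like(m); x,y,W,H=cv2.boundingRect(q[2]); near[y:y+H,max(0,x-25):x+W+25]=1
    wm=cv2.morphologyEx(w*near,cv2.MORPH_OPEN,np.ones((3,3)))
    k=cv2.connectedComponentsWithStats(wm)
    full=((m>0)|(wm>0)).astype(np.uint8)*near
    full=cv2.morphologyEx(full,cv2.MORPH_CLOSE,np.ones((5,5)))
    n,lab,st,ce=cv2.connectedComponentsWithStats(full); i=1+np.argmax(st[1:,4])
    T=lab==i; rows=np.where(T.sum(1)>T.sum(1).max()*.7)[0]; rows=rows[len(rows)//5:-max(1,len(rows)//5)]
    h=cv2.cvtColor(a,cv2.COLOR_RGB2HSV); ax=[];ang=[]
    for v in rows:
        cs=np.where(T[v])[0]; l,r=cs.min(),cs.max(); c0=(l+r)/2; rad=(r-l+1)/2
        d=[i for i in range(l+2,r-1) if h[v,i,2]<90 and h[v,i,1]<120 and w[v,i-4:i+5].any()]
        W_=[i for i in range(l,r+1) if w[v,i]]
        # axis point
        P=plane(C,(c0,v),.028); ax.append(P[:2])
        tilt=np.degrees(np.arctan2(C[2][0]-P[0],C[2][2]-P[2]))
        A=np.degrees(np.arcsin(np.clip((np.array([np.mean(d) if d else np.nan, W_[0]-.5 if W_ else np.nan,W_[-1]+.5 if W_ else np.nan])-c0)/rad,-1,1)))+tilt
        ang.append(A)
    ax=np.array(ax); k=np.polyfit(ax[:,1],ax[:,0],1)
    print(c,'axis mid',ax.mean(0).round(4),'slope',k[0].round(3),'y ends',[plane(C,(c0,v),.04)[1].round(4) for v in (np.where(T.any(1))[0][[0,-1]])],'line/edges ang',np.nanmedian(np.array(ang),0).round(1),'n',len(rows),'tcp',s['position'].round(4))
    return s,a,C
E
python3 -c "
from h import *
s,a,C=label('green',save='g5.png');tube('green')"
```

```text
green axis mid [ 0.5134 -0.1665] slope -0.052 y ends [np.float64(-0.1278), np.float64(-0.2062)] line/edges ang [ -2.3 -47.9  42.4] n 52 tcp [ 0.514  -0.2054  0.1828]
green tcp [ 0.514  -0.2052  0.1823] blob px [276.1 155.3] world [ 0.5134 -0.165   0.035 ] area 3327.5 F [-0.3  1.5 -0.1]
147 .........................CCCCCwwwwwwwwwwwww...wwwwwwwwwwwwwCCCCCCC......................... 231
155 .........................CCCCC.wwwwwwwwwwww...wwwwwwwwwwwww.CCCCCC......................... 231
163 ..........................CCCCCwwwwwwwwwwwww..wwwwwwwwwwwwwwCCCCCC......................... 231
```

Green is done: label within about 2° of up, axis at (0.513, -0.1665). Next, yellow.

Request:
{"api": "jog_arm", "payload": {"hand": [0.0,0.0,0.0,0.0,0.0], "travel": [[0.02,-0.04,0],[0.02,-0.04,0],[0.006,-0.022,0],[0,0,0],[0,0,0]], "yaw": [0,0,0,0,0]}}

```text
time_s: 12.52
position: [0.5603, -0.3067, 0.1828]
tool_rot: [[-0.001, 1.0, -0.001], [1.0, 0.001, 0.001], [0.001, -0.001, -1.0]]
ft_force: [0.2, 0.4, 0.2]
grip_width: 0.0002
gripper_force: 0.0
```

```bash
python3 -c "
from h import *
s,a,C=label('yellow',save='y1.png');tube('yellow')"
```

```text
yellow axis mid [ 0.5644 -0.2663] slope 0.06 y ends [np.float64(-0.2274), np.float64(-0.3065)] line/edges ang [nan nan nan] n 51 tcp [ 0.5603 -0.3067  0.1828]
yellow tcp [ 0.5603 -0.3067  0.1833] blob px [280.7 153.9] world [ 0.5643 -0.2653  0.035 ] area 3374.0 F [0.1 0.4 0.1]
146 .........................wCCCCCCCCCCCCCCCCCCCCCCCCCCCCCCCCCCCCCCCCC........................ 235
154 .........................wCCCCCCCCCCCCCCCCCCCCCCCCCCCCCCCCCCCCCCCCC........................ 235
162 ..........................CCCCCCCCCCCCCCCCCCCCCCCCCCCCCCCCCCCCCCCC......................... 235h.py:73: RuntimeWarning: All-NaN slice encountered
  print(c,'axis mid',ax.mean(0).round(4),'slope',k[0].round(3),'y ends',[plane(C,(c0,v),.04)[1].round(4) for v in (np.where(T.any(1))[0][[0,-1]])],'line/edges ang',np.nanmedian(np.array(ang),0).round(1),'n',len(rows),'tcp',s['position'].round(4))
```

Request:
{"api": "jog_arm", "payload": {"hand": [0.0,0.0,0.0,0.0,0.0], "travel": [[-0.004,0.04,-0.03],[0,0,-0.04],[0,0,-0.035],[0,0,-0.01],[0,0,-0.003]], "yaw": [0,0,0,0,0]}}

```text
time_s: 13.25
position: [0.5568, -0.2677, 0.0662]
tool_rot: [[-0.0, 1.0, 0.001], [1.0, 0.0, -0.0], [-0.0, 0.001, -1.0]]
ft_force: [0.8, 0.6, 0.5]
grip_width: -0.0
gripper_force: 0.0
```

Request:
{"api": "jog_arm", "payload": {"hand": [0.0,0.0,0.0,0.0,0.0], "travel": [[0,0,-0.001],[0,0,-0.001],[0,0,0],[0,0,0],[0,0,0]], "yaw": [0,0,0,0,0]}}

```text
time_s: 13.88
position: [0.5571, -0.2682, 0.0649]
tool_rot: [[0.0, 1.0, 0.002], [1.0, -0.0, -0.001], [-0.001, 0.002, -1.0]]
ft_force: [0.2, 0.8, 5.8]
grip_width: -0.0001
gripper_force: 3.1
```

Request:
{"api": "jog_arm", "payload": {"hand": [0.0,0.0,0.0,0.0,0.0], "travel": [[0.008,0,0],[0.008,0,0],[0.008,0,0],[0.006,0,0],[0,0,0]], "yaw": [0,0,0,0,0]}}

```text
time_s: 14.5
position: [0.5874, -0.2689, 0.0647]
tool_rot: [[-0.0, 1.0, 0.002], [1.0, 0.0, -0.003], [-0.003, 0.002, -1.0]]
ft_force: [0.7, -4.0, 6.6]
grip_width: 0.0001
gripper_force: 3.3
```

Request:
{"api": "jog_arm", "payload": {"hand": [0.0,0.0,0.0,0.0,0.0], "travel": [[0,0,0.006],[-0.015,0,0.002],[0,0,-0.004],[0,0,-0.004],[0,0,0]], "yaw": [0,0,0,0,0]}}

```text
time_s: 15.12
position: [0.5728, -0.2678, 0.0648]
tool_rot: [[-0.0, 1.0, 0.003], [1.0, 0.0, -0.001], [-0.001, 0.003, -1.0]]
ft_force: [-0.3, 2.6, 11.0]
grip_width: 0.0001
gripper_force: 5.3
```

Request:
{"api": "jog_arm", "payload": {"hand": [0.0,0.0,0.0,0.0,0.0], "travel": [[0.008,0,0],[0.008,0,0],[0.008,0,0],[0.004,0,0],[0,0,0]], "yaw": [0,0,0,0,0]}}

```text
time_s: 15.75
position: [0.6011, -0.269, 0.0647]
tool_rot: [[-0.0, 1.0, 0.003], [1.0, 0.0, -0.003], [-0.003, 0.003, -1.0]]
ft_force: [0.3, -3.2, 7.7]
grip_width: 0.0
gripper_force: 4.0
```

Request:
{"api": "jog_arm", "payload": {"hand": [0.0,0.0,0.0,0.0,0.0], "travel": [[0,0,0.02],[0,-0.02,0.05],[0,-0.02,0.05],[0,0,0],[0,0,0]], "yaw": [0,0,0,0,0]}}

```text
time_s: 16.38
position: [0.5994, -0.3073, 0.1823]
tool_rot: [[-0.0, 1.0, -0.002], [1.0, 0.0, 0.001], [0.001, -0.002, -1.0]]
ft_force: [0.4, 0.6, -1.2]
grip_width: 0.0002
gripper_force: 0.0
```

```bash
python3 -c "
from h import *
s,a,C=label('yellow',save='y2.png');tube('yellow')"
```

```text
yellow axis mid [ 0.5914 -0.2668] slope 0.052 y ends [np.float64(-0.228), np.float64(-0.3069)] line/edges ang [-43.8 -88.2  -2.3] n 51 tcp [ 0.5994 -0.3073  0.1823]
yellow tcp [ 0.5993 -0.3071  0.1818] blob px [275.1 154.3] world [ 0.5978 -0.2658  0.035 ] area 2111.0 F [-0.1 -0.7 -0.9]
146 ..................wwwww..wwwwwwwwwwwwwCCCCCCCCCCCCCCCCCCCCCC............................... 230
154 ..................wwwww..wwwwwwwwwwwwwCCCCCCCCCCCCCCCCCCCCCC............................... 230
162 ..................wwwww..wwwwwwwwwwww.CCCCCCCCCCCCCCCCCCCCC................................ 230
```

Request:
{"api": "jog_arm", "payload": {"hand": [0.0,0.0,0.0,0.0,0.0], "travel": [[-0.016,0.04,-0.03],[0,0,-0.04],[0,0,-0.035],[0,0,-0.01],[0,0,-0.003]], "yaw": [0,0,0,0,0]}}

```text
time_s: 17.1
position: [0.5837, -0.2677, 0.0654]
tool_rot: [[-0.0, 1.0, -0.0], [1.0, 0.0, 0.0], [0.0, -0.0, -1.0]]
ft_force: [0.7, 0.5, 0.5]
grip_width: -0.0004
gripper_force: 0.0
```

Request:
{"api": "jog_arm", "payload": {"hand": [0.0,0.0,0.0,0.0,0.0], "travel": [[0,0,-0.001],[0,0,-0.001],[0,0,0],[0,0,0],[0,0,0]], "yaw": [0,0,0,0,0]}}

```text
time_s: 17.73
position: [0.5841, -0.2682, 0.0648]
tool_rot: [[-0.0, 1.0, 0.002], [1.0, 0.0, -0.001], [-0.001, 0.002, -1.0]]
ft_force: [-0.1, 0.8, 6.0]
grip_width: -0.0003
gripper_force: 3.1
```

Request:
{"api": "jog_arm", "payload": {"hand": [0.0,0.0,0.0,0.0,0.0], "travel": [[0.008,0,0],[0.008,0,0],[0.008,0,0],[0.0065,0,0],[0,0,0]], "yaw": [0,0,0,0,0]}}

```text
time_s: 18.35
position: [0.615, -0.2689, 0.0648]
tool_rot: [[-0.0, 1.0, 0.003], [1.0, 0.0, -0.003], [-0.003, 0.003, -1.0]]
ft_force: [0.7, -3.8, 7.5]
grip_width: 0.0002
gripper_force: 3.3
```

Request:
{"api": "jog_arm", "payload": {"hand": [0.0,0.0,0.0,0.0,0.0], "travel": [[0,0,0.02],[-0.005,-0.02,0.05],[0,-0.02,0.05],[0,0,0],[0,0,0]], "yaw": [0,0,0,0,0]}}

```text
time_s: 18.98
position: [0.6086, -0.3072, 0.1824]
tool_rot: [[-0.0, 1.0, -0.002], [1.0, 0.0, 0.002], [0.002, -0.002, -1.0]]
ft_force: [0.3, -0.2, 0.1]
grip_width: -0.0001
gripper_force: 0.0
```

```bash
python3 -c "
from h import *
s,a,C=label('yellow',save='y3.png');tube('yellow')"
```

```text
yellow axis mid [ 0.6055 -0.2676] slope 0.051 y ends [np.float64(-0.2287), np.float64(-0.3078)] line/edges ang [ -1.9 -44.1  41.9] n 51 tcp [ 0.6086 -0.3072  0.1824]
yellow tcp [ 0.6086 -0.307   0.1818] blob px [273.7 154.8] world [ 0.6057 -0.2662  0.035 ] area 3403.5 F [-0.2  0.1 -0. ]
147 ..........................CCCCC.wwwwwwwwwwww...wwwwwwwwwwwwwCCCCCCCC....................... 228
155 ..........................CCCCC.wwwwwwwwwwww...wwwwwwwwwwwwwCCCCCCC........................ 228
163 .........................CCCCCC.wwwwwwwwwwww..wwwwwwwwwwwwwCCCCCCC......................... 228
```

Yellow is up too. Now red.

Request:
{"api": "jog_arm", "payload": {"hand": [0.0,0.0,0.0,0.0,0.0], "travel": [[-0.01,0.06,0.0],[-0.01,0.062,0],[-0.01,0.062,0],[0,0.062,0],[0,0.056,0]], "yaw": [0,0,0,0,0]}}

```text
time_s: 19.7
position: [0.5782, -0.0038, 0.1826]
tool_rot: [[-0.001, 1.0, -0.002], [1.0, 0.001, 0.001], [0.001, -0.002, -1.0]]
ft_force: [1.1, 0.3, 0.4]
grip_width: 0.0001
gripper_force: 0.0
```

Request:
{"api": "jog_arm", "payload": {"hand": [0.0,0.0,0.0,0.0,0.0], "travel": [[0,0,0],[0,0,0],[0,0,0],[0,0,0],[0,0,0]], "yaw": [0,0,0,0,0]}}

```text
time_s: 20.32
position: [0.5792, -0.0071, 0.1835]
tool_rot: [[0.001, 1.0, -0.0], [1.0, -0.001, -0.0], [-0.0, -0.0, -1.0]]
ft_force: [0.3, -0.0, -0.7]
grip_width: 0.0001
gripper_force: 0.0
```

```bash
python3 -c "
from h import *
s,a,C=label('red',save='r1.png');tube('red')"
```

```text
red axis mid [0.5827 0.0336] slope -0.084 y ends [np.float64(0.073), np.float64(-0.0062)] line/edges ang [ nan 53.4 89.4] n 52 tcp [ 0.5792 -0.0071  0.1835]
red tcp [ 0.5792 -0.0069  0.1836] blob px [278.  153.1] world [0.5808 0.035  0.035 ] area 3129.5 F [-0.5  0.  -0.1]
145 .........................CCCCCCCCCCCCCCCCCCCCCCCCCCCCCCCCCCCCCC.wwww....................... 233
153 ..........................CCCCCCCCCCCCCCCCCCCCCCCCCCCCCCCCCCCCCCwwwww...................... 233
161 ...........................CCCCCCCCCCCCCCCCCCCCCCCCCCCCCCCCCCCCC.wwww...................... 233h.py:73: RuntimeWarning: All-NaN slice encountered
  print(c,'axis mid',ax.mean(0).round(4),'slope',k[0].round(3),'y ends',[plane(C,(c0,v),.04)[1].round(4) for v in (np.where(T.any(1))[0][[0,-1]])],'line/edges ang',np.nanmedian(np.array(ang),0).round(1),'n',len(rows),'tcp',s['position'].round(4))
```

Request:
{"api": "jog_arm", "payload": {"hand": [0.0,0.0,0.0,0.0,0.0], "travel": [[0.011,0.04,-0.03],[0,0,-0.04],[0,0,-0.035],[0,0,-0.01],[0,0,-0.003]], "yaw": [0,0,0,0,0]}}

```text
time_s: 21.05
position: [0.5905, 0.0334, 0.066]
tool_rot: [[0.0, 1.0, 0.001], [1.0, -0.0, -0.0], [-0.0, 0.001, -1.0]]
ft_force: [0.4, 0.1, -0.0]
grip_width: -0.0002
gripper_force: 0.0
```

Request:
{"api": "jog_arm", "payload": {"hand": [0.0,0.0,0.0,0.0,0.0], "travel": [[0,0,-0.001],[0,0,-0.001],[0,0,0],[0,0,0],[0,0,0]], "yaw": [0,0,0,0,0]}}

```text
time_s: 21.68
position: [0.5908, 0.0334, 0.0646]
tool_rot: [[0.0, 1.0, 0.002], [1.0, -0.0, -0.0], [-0.0, 0.002, -1.0]]
ft_force: [0.5, -0.4, 7.3]
grip_width: 0.0
gripper_force: 3.1
```

Request:
{"api": "jog_arm", "payload": {"hand": [0.0,0.0,0.0,0.0,0.0], "travel": [[-0.008,0,0],[-0.008,0,0],[-0.008,0,0],[-0.006,0,0],[0,0,0]], "yaw": [0,0,0,0,0]}}

```text
time_s: 22.3
position: [0.5608, 0.0325, 0.0649]
tool_rot: [[0.0, 1.0, 0.003], [1.0, -0.0, -0.002], [-0.002, 0.003, -1.0]]
ft_force: [0.6, -3.9, 7.0]
grip_width: -0.0
gripper_force: 3.7
```

Request:
{"api": "jog_arm", "payload": {"hand": [0.0,0.0,0.0,0.0,0.0], "travel": [[0,0,0.006],[0.015,0,0.002],[0,0,-0.004],[0,0,-0.004],[0,0,0]], "yaw": [0,0,0,0,0]}}

```text
time_s: 22.92
position: [0.5756, 0.0338, 0.0645]
tool_rot: [[-0.0, 1.0, 0.003], [1.0, 0.0, 0.0], [0.0, 0.003, -1.0]]
ft_force: [1.2, 0.9, 9.3]
grip_width: 0.0003
gripper_force: 4.8
```

Request:
{"api": "jog_arm", "payload": {"hand": [0.0,0.0,0.0,0.0,0.0], "travel": [[-0.008,0,0],[-0.008,0,0],[-0.008,0,0],[0,0,0],[0,0,0]], "yaw": [0,0,0,0,0]}}

```text
time_s: 23.55
position: [0.5519, 0.0323, 0.0649]
tool_rot: [[-0.0, 1.0, 0.004], [1.0, 0.0, -0.002], [-0.002, 0.004, -1.0]]
ft_force: [0.4, -6.3, 11.2]
grip_width: -0.0001
gripper_force: 5.5
```

Request:
{"api": "jog_arm", "payload": {"hand": [0.0,0.0,0.0,0.0,0.0], "travel": [[0,0,0.02],[0,-0.02,0.05],[0,-0.02,0.05],[0,0,0],[0,0,0]], "yaw": [0,0,0,0,0]}}

```text
time_s: 24.18
position: [0.5503, -0.0061, 0.1826]
tool_rot: [[0.0, 1.0, -0.002], [1.0, -0.0, 0.001], [0.001, -0.002, -1.0]]
ft_force: [-0.0, 0.1, -0.2]
grip_width: -0.0003
gripper_force: 0.0
```

```bash
python3 -c "
from h import *
s,a,C=label('red',save='r2.png');tube('red')"
```

```text
red axis mid [0.5547 0.0328] slope -0.078 y ends [np.float64(0.0723), np.float64(-0.0069)] line/edges ang [ 12.1 -30.9  57.5] n 52 tcp [ 0.5503 -0.0061  0.1826]
red tcp [ 0.5503 -0.006   0.1822] blob px [281.5 155.4] world [0.5546 0.0341 0.035 ] area 3374.0 F [-0.4 -0.7 -0.7]
147 .........................CCCCCCCCCCwwwwwwwwwwwwww..wwwwwwwwwwwwCCC......................... 236
155 ..........................CCCCCCCCCwwwwwwwwwwwwww...wwwwwwwwwwwCCC......................... 236
163 ..........................CCCCCCCCCC.wwwwwwwwwwwww...wwwwwwwwwwwCCC........................ 236
```

Request:
{"api": "jog_arm", "payload": {"hand": [0.0,0.0,0.0,0.0,0.0], "travel": [[0.008,0.04,-0.03],[0,0,-0.04],[0,0,-0.035],[0,0,-0.01],[0,0,-0.003]], "yaw": [0,0,0,0,0]}}

```text
time_s: 24.9
position: [0.5591, 0.0337, 0.0654]
tool_rot: [[-0.0, 1.0, -0.001], [1.0, 0.0, 0.0], [0.0, -0.001, -1.0]]
ft_force: [-0.6, -0.4, 0.5]
grip_width: -0.0
gripper_force: 0.0
```

Request:
{"api": "jog_arm", "payload": {"hand": [0.0,0.0,0.0,0.0,0.0], "travel": [[0,0,-0.001],[0,0,-0.001],[-0.005,0,0],[-0.0055,0,0],[0,0,0]], "yaw": [0,0,0,0,0]}}

```text
time_s: 25.52
position: [0.5492, 0.0329, 0.065]
tool_rot: [[-0.0, 1.0, 0.003], [1.0, 0.0, -0.001], [-0.001, 0.003, -1.0]]
ft_force: [0.2, -4.4, 5.7]
grip_width: 0.0
gripper_force: 2.6
```

Request:
{"api": "jog_arm", "payload": {"hand": [0.0,0.0,0.0,0.0,0.0], "travel": [[0,0,0.02],[0,-0.02,0.05],[0,-0.02,0.05],[0,0,0],[0,0,0]], "yaw": [0,0,0,0,0]}}

```text
time_s: 26.15
position: [0.5482, -0.0062, 0.1832]
tool_rot: [[0.0, 1.0, -0.001], [1.0, -0.0, 0.0], [0.0, -0.001, -1.0]]
ft_force: [0.3, -0.4, -0.3]
grip_width: -0.0
gripper_force: 0.0
```

```bash
python3 -c "
from h import *
s,a,C=label('red',save='r3.png')"
```

```text
red axis mid [0.5482 0.0326] slope -0.078 y ends [np.float64(0.0713), np.float64(-0.0073)] line/edges ang [ -8.3 -53.3  34.4] n 52 tcp [ 0.5482 -0.0062  0.1832]
```

Request:
{"api": "jog_arm", "payload": {"hand": [0.0,0.0,0.0,0.0,0.0], "travel": [[0.01,0,0],[0.01,0,0],[0,0,0],[0,0,0],[0,0,0]], "yaw": [0,0,0,0,0]}}

```text
time_s: 26.82
position: [0.5685, -0.0064, 0.1836]
tool_rot: [[-0.0, 1.0, -0.0], [1.0, 0.0, 0.0], [0.0, -0.0, -1.0]]
ft_force: [0.6, 0.2, -0.2]
grip_width: -0.0
gripper_force: 0.0
```

```bash
python3 -c "
from h import *
s,a,C=label('red',save='r4.png');tube('red')
cv2.imwrite('pics/r4c.png',cv2.resize(a[90:220,180:340],None,fx=4,fy=4,interpolation=0)[:,:,::-1])"
```

```text
red axis mid [0.548  0.0323] slope -0.077 y ends [np.float64(0.0719), np.float64(-0.0076)] line/edges ang [ -8.5 -54.1  35.1] n 52 tcp [ 0.5685 -0.0064  0.1836]
red tcp [ 0.5685 -0.0064  0.1837] blob px [255.  155.1] world [0.5485 0.0336 0.035 ] area 3342.5 F [ 0.6  0.7 -0.4]
147 .........................CCCwwwwwwwwwwww...wwwwwwwwwwwww.CCCCCCCCC......................... 209
155 ..........................CCCwwwwwwwwwwww..wwwwwwwwwwwwwwCCCCCCCCCC........................ 209
163 ...........................CCCwwwwwwwwwww...wwwwwwwwwwwwwwCCCCCCCCCC....................... 209
```

View pics/r4c.png

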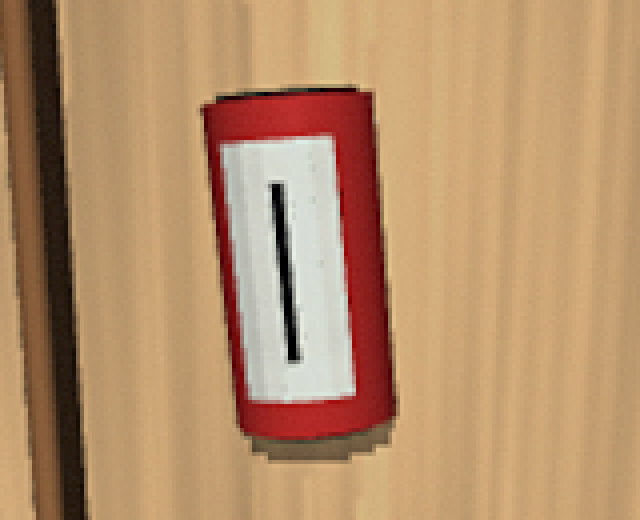

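Red now reads about 7–8° too far toward the robot: line at crop column 285, tube centre near 300. I'll nudge it back.

Request:
{"api": "jog_arm", "payload": {"hand": [0.0,0.0,0.0,0.0,0.0], "travel": [[-0.022,0.04,-0.03],[0,0,-0.04],[0,0,-0.035],[0,0,-0.01],[0,0,-0.003]], "yaw": [0,0,0,0,0]}}

```text
time_s: 27.55
position: [0.547, 0.0334, 0.066]
tool_rot: [[0.0, 1.0, 0.0], [1.0, -0.0, -0.0], [-0.0, 0.0, -1.0]]
ft_force: [0.4, -0.1, 0.1]
grip_width: -0.0002
gripper_force: 0.0
```

Request:
{"api": "jog_arm", "payload": {"hand": [0.0,0.0,0.0,0.0,0.0], "travel": [[0,0,-0.001],[0,0,-0.001],[0.003,0,0],[0.003,0,0],[0,0,0]], "yaw": [0,0,0,0,0]}}

```text
time_s: 28.18
position: [0.5535, 0.0338, 0.0649]
tool_rot: [[0.0, 1.0, 0.003], [1.0, -0.0, 0.0], [0.0, 0.003, -1.0]]
ft_force: [0.8, 2.0, 6.5]
grip_width: -0.0001
gripper_force: 2.7
```

Request:
{"api": "jog_arm", "payload": {"hand": [0.0,0.0,0.0,0.0,0.0], "travel": [[0,0,0.02],[0,-0.02,0.05],[0,-0.02,0.05],[0,0,0],[0,0,0]], "yaw": [0,0,0,0,0]}}

```text
time_s: 28.8
position: [0.5523, -0.0063, 0.1834]
tool_rot: [[0.0, 1.0, -0.0], [1.0, -0.0, 0.0], [0.0, -0.0, -1.0]]
ft_force: [-0.2, -0.4, -1.4]
grip_width: -0.0001
gripper_force: 0.0
```

```bash
python3 -c "
from h import *
s,a,C=label('red',save='r5.png')"
```

```text
red axis mid [0.5496 0.0325] slope -0.082 y ends [np.float64(0.0712), np.float64(-0.0074)] line/edges ang [ -4.5 -48.3  38.4] n 52 tcp [ 0.5523 -0.0063  0.1834]
```

All three labels are up within a few degrees. Now the tags: I'll turn the gripper 90° and go above them.

Request:
{"api": "jog_arm", "payload": {"hand": [0.07,0.07,0.07,0.07,0.07], "travel": [[-0.013,0.025,0.02],[-0.013,0.025,0.02],[-0.013,0.025,0.02],[-0.013,0.026,0.01],[-0.013,0.026,0]], "yaw": [-0.157,-0.157,-0.157,-0.157,-0.157]}}

```text
time_s: 29.48
position: [0.487, 0.1217, 0.2532]
tool_rot: [[0.71, 0.704, -0.001], [0.704, -0.71, 0.0], [-0.001, -0.001, -1.0]]
ft_force: [0.3, 0.1, -0.2]
grip_width: 0.0697
gripper_force: 0.0
```

Request:
{"api": "jog_arm", "payload": {"hand": [0.07,0.07,0.07,0.07,0.07], "travel": [[-0.013,0.026,0],[-0.013,0.026,0],[-0.013,0.026,0],[-0.013,0.026,0],[-0.013,0.025,0]], "yaw": [-0.157,-0.157,-0.157,-0.157,-0.157]}}

```text
time_s: 30.1
position: [0.4216, 0.2506, 0.2524]
tool_rot: [[1.0, -0.004, -0.003], [-0.004, -1.0, -0.001], [-0.003, 0.001, -1.0]]
ft_force: [0.3, 0.2, 0.2]
grip_width: 0.0702
gripper_force: 0.0
```

```bash
cat >> h.py <<'E'
TC={'yellow':(.477,.22),'red':(.391,.221),'green':(.39,.34),'blue':(.4745,.344)}
def tag(c,xy=None,z=.0096,quiet=False,im=None):
    s,a=im if im else grab('wrist'); C=cam('wrist',s); xy=xy or TC[c]
    q=min(blobs(a,c,amin=150),key=lambda t:np.hypot(*(plane(C,t[0],z)[:2]-xy)))
    b=cv2.boxPoints(cv2.minAreaRect(q[2])); P=np.array([plane(C,x,z)[:2] for x in b])
    e=P[1]-P[0]; f=P[2]-P[1]
    L=e if abs(e[0])>abs(e[1]) else f
    yaw=np.degrees(np.arctan(L[1]/L[0]))
    print(c,'px',q[0].round(1),'face ctr',P.mean(0).round(4),'sides',np.linalg.norm(e).round(4),np.linalg.norm(f).round(4),'yaw',yaw.round(1),'tcp',s['position'].round(4))
    return C,q[0]
E
python3 - <<'E'
from h import *
s,a=grab('wrist','t1.png');print(s['tool_rot'],s['q'])
for c in('yellow','red','green'): tag(c,im=(s,a))
E
```

```text
[[ 9.99990013e-01 -3.69136224e-03 -2.51932874e-03]
 [-3.69318092e-03 -9.99992923e-01 -7.17619081e-04]
 [-2.51666191e-03  7.26916251e-04 -9.99996569e-01]] [1.68669601e+01 1.57036681e+01 8.28933765e+01 2.56235230e-03
 8.15530229e+01 1.07078133e+02]
yellow px [302.2 132.7] face ctr [0.4785 0.2192] sides 0.0374 0.0441 yaw 13.6 tcp [0.4216 0.2506 0.2524]
red px [300.2 200.5] face ctr [0.3919 0.2201] sides 0.0442 0.0378 yaw -12.5 tcp [0.4216 0.2506 0.2524]
green px [208.7 202.4] face ctr [0.3898 0.3403] sides 0.0363 0.0451 yaw -3.1 tcp [0.4216 0.2506 0.2524]
```

View pics/t1.png

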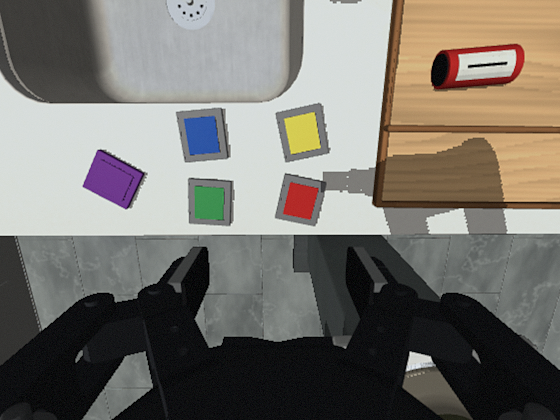

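The tags show at yellow (302,133), red (300,200), green (210,202) and blue (204,134). Purple at (114,180) is the look-alike. Picking yellow first.

Request:
{"api": "jog_arm", "payload": {"hand": [0.068,0.068,0.068,0.068,0.068], "travel": [[0.028,-0.015,-0.04],[0.029,-0.016,-0.05],[0,0,-0.06],[0,0,-0.05],[0,0,-0.01]], "yaw": [0.12,0.12,0,0,0]}}

```text
time_s: 30.78
position: [0.4778, 0.2182, 0.0405]
tool_rot: [[0.971, 0.239, -0.007], [0.239, -0.971, -0.001], [-0.007, -0.0, -1.0]]
ft_force: [0.6, 0.4, 1.0]
grip_width: 0.068
gripper_force: 0.0
```

Run:
```python
from h import *
s,a=grab('wrist','t2.png');print(s['tool_rot'][0])
tag('yellow',im=(s,a))
```

```text
[ 0.97087843  0.23946614 -0.00714461]
yellow px [275.1 242.7] face ctr [0.4787 0.2192] sides 0.0443 0.0378 yaw 10.3 tcp [0.4778 0.2182 0.0405]
```

View pics/t2.png

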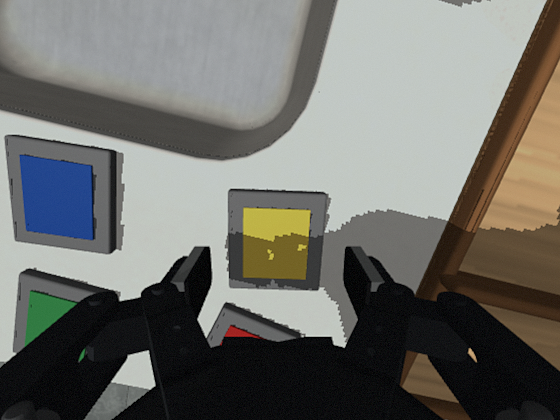

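Request:
{"api": "jog_arm", "payload": {"hand": [0.068,0.068,0.068,0.068,0.068], "travel": [[0.001,0.001,-0.015],[0,0,-0.007],[0,0,-0.001],[0,0,0],[0,0,0]], "yaw": [-0.055,0,0,0,0]}}

```text
time_s: 31.45
position: [0.4809, 0.2196, 0.0212]
tool_rot: [[0.983, 0.185, 0.001], [0.185, -0.983, 0.0], [0.001, -0.0, -1.0]]
ft_force: [-0.2, -0.9, 0.2]
grip_width: 0.0683
gripper_force: 0.0
```

Request:
{"api": "jog_arm", "payload": {"hand": [0.068,0.068,0.068,0.068,0.068], "travel": [[0,0,-0.002],[0,0,-0.001],[0,0,0],[0,0,0],[0,0,0]], "yaw": [0,0,0,0,0]}}

```text
time_s: 32.08
position: [0.4807, 0.2196, 0.0176]
tool_rot: [[0.983, 0.185, -0.0], [0.185, -0.983, 0.0], [0.0, -0.0, -1.0]]
ft_force: [0.5, 0.1, 0.4]
grip_width: 0.0682
gripper_force: 0.0
```

Request:
{"api": "jog_arm", "payload": {"hand": [0.068,0.068,0.068,0.068,0.068], "travel": [[0,0,-0.002],[0,0,-0.001],[0,0,-0.001],[0,0,0],[0,0,0]], "yaw": [0,0,0,0,0]}}

```text
time_s: 32.7
position: [0.4807, 0.2196, 0.0136]
tool_rot: [[0.983, 0.185, 0.0], [0.185, -0.983, 0.0], [0.0, -0.0, -1.0]]
ft_force: [-0.2, -0.2, 1.0]
grip_width: 0.0682
gripper_force: 0.0
```

Request:
{"api": "jog_arm", "payload": {"hand": [0.068,0.068,0.068,0.068,0.068], "travel": [[0,0,-0.001],[0,0,-0.001],[0,0,0],[0,0,0],[0,0,0]], "yaw": [0,0,0,0,0]}}

```text
time_s: 33.33
position: [0.4807, 0.2195, 0.0116]
tool_rot: [[0.983, 0.185, 0.0], [0.185, -0.983, 0.0], [0.0, 0.0, -1.0]]
ft_force: [0.3, -0.4, 0.5]
grip_width: 0.068
gripper_force: 0.0
```

Request:
{"api": "jog_arm", "payload": {"hand": [0.06,0.054,0.05,0.05,0.05], "travel": [[0,0,0.001],[0,0,0],[0,0,0],[0,0,0],[0,0,0]], "yaw": [0,0,0,0,0], "grip_force": 30}}

```text
time_s: 33.95
position: [0.4808, 0.2194, 0.0132]
tool_rot: [[0.983, 0.185, 0.001], [0.185, -0.983, -0.0], [0.001, 0.0, -1.0]]
ft_force: [-1.4, -0.7, 5.3]
grip_width: 0.0551
gripper_force: 34.9
```

Request:
{"api": "jog_arm", "payload": {"hand": [0.05,0.05,0.05,0.05,0.05], "travel": [[0,0,0],[0,0,0.004],[0,0,0.006],[0,0,0.02],[0,0,0]], "yaw": [0,0,0,0,0]}}

```text
time_s: 34.58
position: [0.4813, 0.2197, 0.0437]
tool_rot: [[0.983, 0.185, 0.003], [0.185, -0.983, 0.001], [0.003, -0.0, -1.0]]
ft_force: [-0.4, -0.3, -0.7]
grip_width: 0.0552
gripper_force: 32.0
```

Run:
```python
from h import *
s,a=grab('wrist','t3.png');print(s['position'],s['grip_width'],s['gripper_force'],s['ft_force'])
tag('yellow',im=(s,a),z=.041)
```

```text
[0.48130245 0.21974082 0.04372398] 0.05515850217552471 32.00760304927826 [-0.36853468 -0.31979948 -0.65550454]
yellow px [277.3 270.8] face ctr [0.4798 0.2192] sides 0.0371 0.0439 yaw 13.5 tcp [0.4813 0.2197 0.0437]
```

View pics/t3.png

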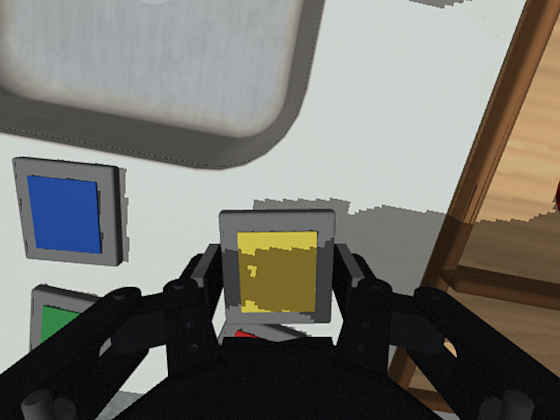

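Request:
{"api": "jog_arm", "payload": {"hand": [0.05,0.05,0.05,0.05,0.05], "travel": [[0,0,0.04],[-0.01,-0.03,0.04],[-0.01,-0.06,0],[-0.01,-0.06,0],[-0.01,-0.06,0]], "yaw": [0,-0.05,-0.05,-0.05,-0.047]}}

```text
time_s: 35.25
position: [0.4399, 0.0079, 0.1221]
tool_rot: [[1.0, -0.012, -0.0], [-0.012, -1.0, 0.0], [-0.0, -0.0, -1.0]]
ft_force: [1.0, -0.6, -0.1]
grip_width: 0.0547
gripper_force: 32.5
```

Request:
{"api": "jog_arm", "payload": {"hand": [0.05,0.05,0.05,0.05,0.05], "travel": [[-0.007,-0.06,0],[0,-0.06,0],[0,-0.06,0],[0,-0.05,-0.02],[0,-0.035,-0.02]], "yaw": [0,0,0,0,0]}}

```text
time_s: 35.88
position: [0.4332, -0.2576, 0.0814]
tool_rot: [[1.0, -0.013, -0.0], [-0.013, -1.0, 0.0], [-0.0, -0.0, -1.0]]
ft_force: [0.2, 0.6, -0.7]
grip_width: 0.0551
gripper_force: 32.5
```

Request:
{"api": "jog_arm", "payload": {"hand": [0.05,0.05,0.05,0.05,0.05], "travel": [[0,0,0],[0,0,0],[0,0,0],[0,0,0],[0,0,0]], "yaw": [0,0,0,0,0]}}

```text
time_s: 36.5
position: [0.4338, -0.2551, 0.0829]
tool_rot: [[1.0, -0.011, 0.0], [-0.011, -1.0, -0.0], [0.0, 0.0, -1.0]]
ft_force: [-0.1, -0.6, -0.2]
grip_width: 0.0549
gripper_force: 32.5
```

Run:
```python
from h import *
s,a=grab('wrist','t4.png');print(s['position'],s['grip_width'],s['tool_rot'][0])
tag('yellow',xy=(.434,-.265),im=(s,a),z=s['position'][2]-.0036)
```

```text
[ 0.43380441 -0.25508147  0.0828918 ] 0.05491623522242084 [ 9.99944411e-01 -1.05377522e-02  3.61318352e-04]
yellow px [277.3 270.9] face ctr [ 0.4316 -0.2552] sides 0.0373 0.0442 yaw 2.3 tcp [ 0.4338 -0.2551  0.0829]
```

Request:
{"api": "jog_arm", "payload": {"hand": [0.05,0.05,0.05,0.05,0.05], "travel": [[0.002,-0.01,-0.03],[0,0,-0.02],[0,0,-0.008],[0,0,-0.001],[0,0,0]], "yaw": [0,0,0,0,0]}}

```text
time_s: 37.17
position: [0.4359, -0.2656, 0.0243]
tool_rot: [[1.0, -0.011, 0.001], [-0.011, -1.0, -0.001], [0.001, 0.001, -1.0]]
ft_force: [0.1, -0.0, -0.4]
grip_width: 0.055
gripper_force: 32.5
```

Request:
{"api": "jog_arm", "payload": {"hand": [0.05,0.05,0.05,0.05,0.05], "travel": [[0,0,-0.001],[0,0,0],[0,0,0],[0,0,0],[0,0,0]], "yaw": [0,0,0,0,0]}}

```text
time_s: 37.8
position: [0.4357, -0.2655, 0.0226]
tool_rot: [[1.0, -0.011, 0.0], [-0.011, -1.0, -0.0], [0.0, 0.0, -1.0]]
ft_force: [0.2, 0.8, -0.7]
grip_width: 0.0553
gripper_force: 32.5
```

Lower the last bit to contact, then release.

Request:
{"api": "jog_arm", "payload": {"hand": [0.05,0.05,0.05,0.05,0.05], "travel": [[0,0,-0.0008],[0,0,-0.0005],[0,0,0],[0,0,0],[0,0,0]], "yaw": [0,0,0,0,0]}}

```text
time_s: 38.42
position: [0.4356, -0.2655, 0.0213]
tool_rot: [[1.0, -0.011, 0.0], [-0.011, -1.0, -0.0], [0.0, 0.0, -1.0]]
ft_force: [-1.3, 0.4, -0.9]
grip_width: 0.0551
gripper_force: 32.5
```

Request:
{"api": "jog_arm", "payload": {"hand": [0.058,0.062,0.066,0.068,0.068], "travel": [[0,0,0],[0,0,0],[0,0,0],[0,0,0.01],[0,0,0.02]], "yaw": [0,0,0,0,0]}}

```text
time_s: 39.05
position: [0.4355, -0.2653, 0.0518]
tool_rot: [[1.0, -0.011, -0.001], [-0.011, -1.0, 0.001], [-0.001, -0.001, -1.0]]
ft_force: [0.2, -0.3, 1.0]
grip_width: 0.0683
gripper_force: 0.0
```

Request:
{"api": "jog_arm", "payload": {"hand": [0.068,0.068,0.068,0.068,0.068], "travel": [[-0.01,0,0.04],[-0.02,0,0.04],[-0.01,0,0.03],[0,0,0],[0,0,0]], "yaw": [0,0,0,0,0]}}

```text
time_s: 39.67
position: [0.3956, -0.2652, 0.161]
tool_rot: [[1.0, -0.011, -0.0], [-0.011, -1.0, 0.0], [-0.0, -0.0, -1.0]]
ft_force: [-0.4, 1.0, 0.3]
grip_width: 0.0683
gripper_force: 0.0
```

Run:
```python
from h import *
s,a=grab('wrist','t5.png');print(s['position'],s['grip_width'],s['tool_rot'][0])
tag('yellow',xy=(.434,-.265),im=(s,a),z=.0176)
C=cam('wrist',s)
for q in blobs(a,'yellow',amin=150): print(q[0],q[1],plane(C,q[0],.035))
```

```text
[ 0.3955673  -0.26522688  0.16098623] 0.06830656421551863 [ 9.99936160e-01 -1.12954599e-02 -2.97347954e-04]
yellow px [277.1 158.1] face ctr [ 0.4336 -0.2649] sides 0.037 0.044 yaw 0.5 tcp [ 0.3956 -0.2652  0.161 ]
[277.05046198 158.05597015] 1876.0 [ 0.43605342 -0.26547175  0.035     ]
```

View pics/t5.png

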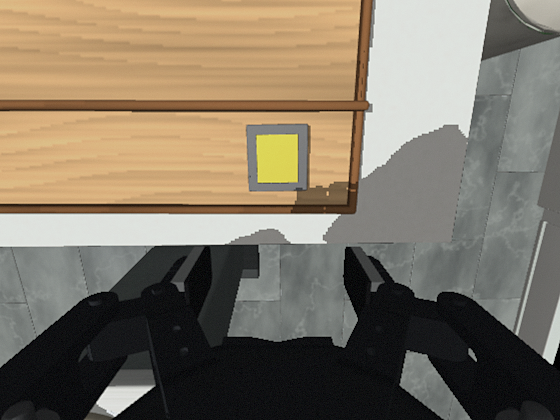

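Yellow's tag lies flat and square in the front compartment, centred near (277,158). Next the red tag.

Request:
{"api": "jog_arm", "payload": {"hand": [0.068,0.068,0.068,0.068,0.068], "travel": [[0,0.06,0],[0,0.06,0],[0,0.06,0],[0,0.06,0],[0,0.06,0]], "yaw": [0,-0.05,-0.05,-0.05,-0.057]}}

```text
time_s: 40.35
position: [0.3953, 0.0365, 0.1606]
tool_rot: [[0.976, -0.218, -0.001], [-0.218, -0.976, 0.0], [-0.001, -0.0, -1.0]]
ft_force: [0.6, -0.1, -0.7]
grip_width: 0.068
gripper_force: 0.0
```

Request:
{"api": "jog_arm", "payload": {"hand": [0.068,0.068,0.068,0.068,0.068], "travel": [[0,0.06,0],[0,0.06,-0.01],[-0.003,0.06,-0.04],[0,0.004,-0.05],[0,0,-0.01]], "yaw": [0,0,0,0,0]}}

```text
time_s: 40.98
position: [0.3912, 0.2108, 0.054]
tool_rot: [[0.977, -0.215, -0.007], [-0.215, -0.977, -0.002], [-0.006, 0.003, -1.0]]
ft_force: [-0.3, -0.2, 1.2]
grip_width: 0.0683
gripper_force: 0.0
```

Request:
{"api": "jog_arm", "payload": {"hand": [0.068,0.068,0.068,0.068,0.068], "travel": [[0,0,0],[0,0,0],[0,0,0],[0,0,0],[0,0,0]], "yaw": [0,0,0,0,0]}}

```text
time_s: 41.6
position: [0.3932, 0.2104, 0.057]
tool_rot: [[0.976, -0.217, 0.001], [-0.217, -0.976, 0.0], [0.001, -0.0, -1.0]]
ft_force: [-0.1, -0.2, 0.1]
grip_width: 0.068
gripper_force: 0.0
```

```bash
cat >> h.py <<'E'
def tagcorners(c,im,xy=None,z=.0096):
    "yaw of the face from line fits to its two long sides"
    s,a=im; C=cam('wrist',s); xy=xy or TC[c]
    q=min(blobs(a,c,amin=150),key=lambda t:np.hypot(*(plane(C,t[0],z)[:2]-xy)))
    P=np.array([plane(C,x[0],z)[:2] for x in q[2]],np.float32)*1000
    r=cv2.minAreaRect(P); b=cv2.boxPoints(r); e=b[1]-b[0]; f=b[2]-b[1]; L=e if abs(e[0])>abs(e[1]) else f
    print(c,'ctr mm',np.round(r[0],1),'size',np.round(r[1],1),'yaw',np.degrees(np.arctan(L[1]/L[0])).round(1),'tool yaw',np.degrees(np.arctan2(s['tool_rot'][1][0],s['tool_rot'][0][0])).round(1),'tcp',s['position'].round(4))
E
python3 - <<'E'
from h import *
s,a=grab('wrist','t6.png')
tag('red',im=(s,a));tagcorners('red',(s,a))
E
```

```text
red px [262.7 239.1] face ctr [0.3923 0.2208] sides 0.0373 0.0435 yaw -11.7 tcp [0.3932 0.2104 0.057 ]
red ctr mm [392.2 220.4] size [38.  43.5] yaw -12.5 tool yaw -12.5 tcp [0.3932 0.2104 0.057 ]
```

Request:
{"api": "jog_arm", "payload": {"hand": [0.068,0.068,0.068,0.068,0.068], "travel": [[-0.001,0.01,0],[0,0,-0.02],[0,0,-0.016],[0,0,-0.006],[0,0,-0.001]], "yaw": [0,0,0,0,0]}}

```text
time_s: 42.28
position: [0.392, 0.2208, 0.0136]
tool_rot: [[0.976, -0.216, -0.0], [-0.216, -0.976, -0.0], [-0.0, 0.0, -1.0]]
ft_force: [-0.6, -0.1, 0.2]
grip_width: 0.0677
gripper_force: 0.0
```

Request:
{"api": "jog_arm", "payload": {"hand": [0.068,0.068,0.068,0.068,0.068], "travel": [[0,0,0],[0,0,0],[0,0,0],[0,0,0],[0,0,0]], "yaw": [0,0,0,0,0]}}

```text
time_s: 42.9
position: [0.3921, 0.2205, 0.0137]
tool_rot: [[0.976, -0.217, 0.0], [-0.217, -0.976, 0.0], [0.0, -0.0, -1.0]]
ft_force: [0.2, -0.2, 0.1]
grip_width: 0.0681
gripper_force: 0.0
```

Request:
{"api": "jog_arm", "payload": {"hand": [0.06,0.054,0.05,0.05,0.05], "travel": [[0,0,0],[0,0,0],[0,0,0],[0,0,0],[0,0,0]], "yaw": [0,0,0,0,0], "grip_force": 30}}

```text
time_s: 43.52
position: [0.3921, 0.2205, 0.0139]
tool_rot: [[0.976, -0.216, 0.0], [-0.216, -0.976, 0.0], [0.0, -0.0, -1.0]]
ft_force: [-0.7, -0.2, 5.4]
grip_width: 0.055
gripper_force: 31.4
```

Request:
{"api": "jog_arm", "payload": {"hand": [0.05,0.05,0.05,0.05,0.05], "travel": [[0,0,0],[0,0,0.01],[0,0,0.02],[0,0,0.035],[0,0,0]], "yaw": [0,0,0,0,0]}}

```text
time_s: 44.15
position: [0.393, 0.2208, 0.0808]
tool_rot: [[0.976, -0.216, 0.005], [-0.216, -0.976, 0.001], [0.004, -0.002, -1.0]]
ft_force: [-0.4, 1.6, -1.1]
grip_width: 0.055
gripper_force: 32.5
```

Request:
{"api": "jog_arm", "payload": {"hand": [0.05,0.05,0.05,0.05,0.05], "travel": [[0.01,-0.047,0.01],[0.01,-0.047,0],[0.01,-0.047,0],[0.013,-0.045,0],[0,0,0]], "yaw": [0.05,0.05,0.05,0.057,0]}}

```text
time_s: 44.78
position: [0.4357, 0.0321, 0.0882]
tool_rot: [[1.0, -0.015, -0.0], [-0.015, -1.0, -0.0], [-0.0, 0.0, -1.0]]
ft_force: [0.3, 1.1, -0.8]
grip_width: 0.0548
gripper_force: 32.5
```

Request:
{"api": "jog_arm", "payload": {"hand": [0.05,0.05,0.05,0.05,0.05], "travel": [[0,0,0],[0,0,0],[0,0,0],[0,0,0],[0,0,0]], "yaw": [0,0,0,0,0]}}

```text
time_s: 45.4
position: [0.435, 0.0347, 0.0887]
tool_rot: [[1.0, -0.011, 0.0], [-0.011, -1.0, -0.0], [0.0, 0.0, -1.0]]
ft_force: [0.7, -0.6, -0.2]
grip_width: 0.0548
gripper_force: 32.5
```

Run:
```python
from h import *
s,a=grab('wrist','t7.png');print(s['grip_width'])
tagcorners('red',(s,a),xy=(.434,.034),z=s['position'][2]-.0036)
label('red')
```

```text
0.054848789310558775
red ctr mm [435.6  34.7] size [37.8 43.1] yaw -0.6 tool yaw -0.6 tcp [0.435  0.0347 0.0887]
red axis mid [0.5507 0.0324] slope 25.19 y ends [np.float64(0.0321), np.float64(0.0325)] line/edges ang [-33.4 -63.2  35.6] n 42 tcp [0.435  0.0347 0.0887]
```

Request:
{"api": "jog_arm", "payload": {"hand": [0.05,0.05,0.05,0.05,0.05], "travel": [[0,0,-0.03],[0,0,-0.025],[0,0,-0.009],[0,0,-0.002],[0,0,0]], "yaw": [0,0,0,0,0]}}

```text
time_s: 46.12
position: [0.4354, 0.0344, 0.0232]
tool_rot: [[1.0, -0.011, 0.001], [-0.011, -1.0, -0.0], [0.001, 0.0, -1.0]]
ft_force: [-0.5, 1.0, -0.3]
grip_width: 0.055
gripper_force: 32.5
```

Request:
{"api": "jog_arm", "payload": {"hand": [0.05,0.05,0.05,0.05,0.05], "travel": [[0,0,-0.0007],[0,0,0],[0,0,0],[0,0,0],[0,0,0]], "yaw": [0,0,0,0,0]}}

```text
time_s: 46.75
position: [0.4351, 0.0345, 0.022]
tool_rot: [[1.0, -0.011, 0.0], [-0.011, -1.0, -0.0], [0.0, 0.0, -1.0]]
ft_force: [0.2, 0.3, -0.2]
grip_width: 0.055
gripper_force: 32.5
```

Request:
{"api": "jog_arm", "payload": {"hand": [0.05,0.058,0.062,0.066,0.068], "travel": [[0,0,-0.0007],[0,0,0],[0,0,0],[0,0,0],[0,0,0.01]], "yaw": [0,0,0,0,0]}}

```text
time_s: 47.38
position: [0.4347, 0.0346, 0.0312]
tool_rot: [[1.0, -0.011, -0.002], [-0.011, -1.0, 0.0], [-0.002, -0.0, -1.0]]
ft_force: [-0.3, 0.5, 0.1]
grip_width: 0.0679
gripper_force: 0.0
```

Request:
{"api": "jog_arm", "payload": {"hand": [0.068,0.068,0.068,0.068,0.068], "travel": [[0,0,0.04],[-0.01,0,0.05],[-0.02,0,0.03],[0,0,0],[0,0,0]], "yaw": [0,0,0,0,0]}}

```text
time_s: 48.0
position: [0.4051, 0.0345, 0.1509]
tool_rot: [[1.0, -0.011, -0.0], [-0.011, -1.0, 0.0], [-0.0, -0.0, -1.0]]
ft_force: [-0.5, -0.6, 0.0]
grip_width: 0.0681
gripper_force: 0.0
```

Run:
```python
from h import *
s,a=grab('wrist','t8.png')
tagcorners('red',(s,a),xy=(.434,.034),z=.0176)
C=cam('wrist',s)
for c in('red','green','yellow'):
  for q in blobs(a,c,amin=300): print(c,q[0].round(),q[1],plane(C,q[0],.035).round(3))
```

```text
red ctr mm [435.4  34.5] size [37.7 43.1] yaw -0.6 tool yaw -0.6 tcp [0.4051 0.0345 0.1509]
red [277.  33.] 2255.0 [0.539 0.033 0.035]
red [277. 168.] 1975.5 [0.439 0.034 0.035]
```

Request:
{"api": "jog_arm", "payload": {"hand": [0.068,0.068,0.068,0.068,0.068], "travel": [[0,0.06,0],[0,0.06,0],[-0.005,0.06,0],[-0.01,0.06,-0.03],[0,0.05,-0.04]], "yaw": [0,0,0,0,0]}}

```text
time_s: 48.68
position: [0.3905, 0.3209, 0.0831]
tool_rot: [[1.0, -0.01, 0.0], [-0.01, -1.0, 0.0], [0.0, -0.0, -1.0]]
ft_force: [0.3, 0.6, 0.1]
grip_width: 0.0678
gripper_force: 0.0
```

Request:
{"api": "jog_arm", "payload": {"hand": [0.068,0.068,0.068,0.068,0.068], "travel": [[0,0.01,-0.01],[0,0,0],[0,0,0],[0,0,0],[0,0,0]], "yaw": [-0.05,0,0,0,0]}}

```text
time_s: 49.3
position: [0.3912, 0.3282, 0.0751]
tool_rot: [[0.998, -0.062, 0.001], [-0.062, -0.998, 0.0], [0.001, -0.0, -1.0]]
ft_force: [-0.1, 0.3, 0.4]
grip_width: 0.0678
gripper_force: 0.0
```

Run:
```python
from h import *
s,a=grab('wrist','t9.png')
tagcorners('green',(s,a))
```

```text
green ctr mm [390.1 340.8] size [37.5 43.2] yaw -3.5 tool yaw -3.5 tcp [0.3912 0.3282 0.0751]
```

Request:
{"api": "jog_arm", "payload": {"hand": [0.068,0.068,0.068,0.068,0.068], "travel": [[-0.001,0.0125,-0.015],[0,0,-0.02],[0,0,-0.018],[0,0,-0.006],[0,0,-0.002]], "yaw": [0,0,0,0,0]}}

```text
time_s: 49.98
position: [0.3897, 0.3414, 0.0132]
tool_rot: [[0.998, -0.061, -0.0], [-0.061, -0.998, -0.0], [-0.0, 0.0, -1.0]]
ft_force: [-0.1, 0.0, -0.6]
grip_width: 0.0679
gripper_force: 0.0
```

Request:
{"api": "jog_arm", "payload": {"hand": [0.068,0.068,0.068,0.068,0.068], "travel": [[0,0,0],[0,0,0],[0,0,0],[0,0,0],[0,0,0]], "yaw": [0,0,0,0,0]}}

```text
time_s: 50.6
position: [0.3899, 0.3411, 0.0137]
tool_rot: [[0.998, -0.061, 0.0], [-0.061, -0.998, 0.0], [0.0, -0.0, -1.0]]
ft_force: [-0.1, 0.2, 0.1]
grip_width: 0.0681
gripper_force: 0.0
```

Request:
{"api": "jog_arm", "payload": {"hand": [0.06,0.054,0.05,0.05,0.05], "travel": [[0,0,0],[0,0,0],[0,0,0],[0,0,0],[0,0,0]], "yaw": [0,0,0,0,0], "grip_force": 30}}

```text
time_s: 51.22
position: [0.3899, 0.3411, 0.0138]
tool_rot: [[0.998, -0.061, 0.0], [-0.061, -0.998, 0.0], [0.0, -0.0, -1.0]]
ft_force: [-1.5, -0.4, 5.5]
grip_width: 0.0551
gripper_force: 32.2
```

Request:
{"api": "jog_arm", "payload": {"hand": [0.05,0.05,0.05,0.05,0.05], "travel": [[0,0,0],[0,0,0.01],[0,0,0.02],[0,0,0.04],[0,0,0.03]], "yaw": [0,0,0,0,0]}}

```text
time_s: 51.85
position: [0.3899, 0.3412, 0.1154]
tool_rot: [[0.998, -0.061, 0.001], [-0.061, -0.998, 0.0], [0.001, -0.001, -1.0]]
ft_force: [-0.4, -0.7, -0.7]
grip_width: 0.0551
gripper_force: 32.1
```

Request:
{"api": "jog_arm", "payload": {"hand": [0.05,0.05,0.05,0.05,0.05], "travel": [[0.01,-0.05,0],[0.01,-0.05,0],[0.01,-0.05,0],[0.013,-0.05,0],[0,-0.056,0]], "yaw": [0.025,0.025,0,0,0]}}

```text
time_s: 52.48
position: [0.4335, 0.0834, 0.1141]
tool_rot: [[1.0, -0.011, 0.002], [-0.011, -1.0, -0.0], [0.002, 0.0, -1.0]]
ft_force: [1.0, 0.0, -1.0]
grip_width: 0.055
gripper_force: 32.1
```

Request:
{"api": "jog_arm", "payload": {"hand": [0.05,0.05,0.05,0.05,0.05], "travel": [[0,-0.06,0],[0,-0.06,0],[0,-0.06,0],[0,-0.045,-0.015],[0,-0.025,-0.015]], "yaw": [0,0,0,0,0]}}

```text
time_s: 53.1
position: [0.4328, -0.1673, 0.0837]
tool_rot: [[1.0, -0.013, 0.001], [-0.013, -1.0, -0.001], [0.001, 0.001, -1.0]]
ft_force: [-0.3, 1.1, -1.0]
grip_width: 0.0548
gripper_force: 32.1
```

Request:
{"api": "jog_arm", "payload": {"hand": [0.05,0.05,0.05,0.05,0.05], "travel": [[0,0,0],[0,0,0],[0,0,0],[0,0,0],[0,0,0]], "yaw": [0,0,0,0,0]}}

```text
time_s: 53.72
position: [0.4329, -0.1645, 0.0838]
tool_rot: [[1.0, -0.011, 0.0], [-0.011, -1.0, -0.0], [0.0, 0.0, -1.0]]
ft_force: [-0.1, -1.5, -0.2]
grip_width: 0.0551
gripper_force: 32.1
```

Run:
```python
from h import *
s,a=grab('wrist','t10.png');print(s['grip_width'])
tagcorners('green',(s,a),xy=(.434,-.16),z=s['position'][2]-.0036)
C=cam('wrist',s)
for c in('red','green','yellow'):
  for q in blobs(a,c,amin=300): print(c,q[0].round(),q[1],plane(C,q[0],.045).round(3))
```

```text
0.05509591889097791
green ctr mm [ 433.3 -164.6] size [37.5 43.8] yaw -1.2 tool yaw -0.6 tcp [ 0.4329 -0.1645  0.0838]
red [ 11. 228.] 1205.5 [ 0.443 -0.004  0.045]
green [277. 266.] 5908.5 [ 0.416 -0.164  0.045]
yellow [421. 223.] 3148.5 [ 0.444 -0.251  0.045]
```

View pics/t10.png

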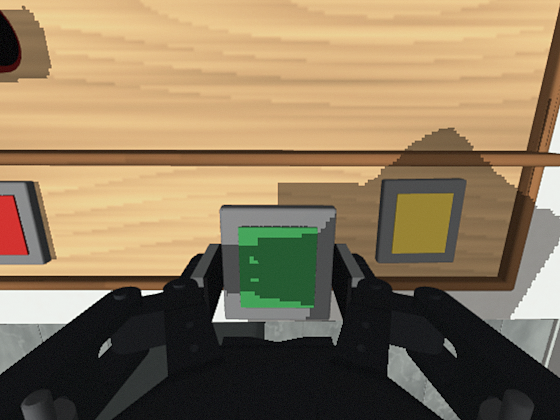

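The green tube is no longer at its old spot (it should be near row 100), so it has been knocked. I'll rise with the tag in hand and find it.

Request:
{"api": "jog_arm", "payload": {"hand": [0.05,0.05,0.05,0.05,0.05], "travel": [[0,0,0.05],[0,0,0.06],[0,0,0.06],[0,0,0],[0,0,0]], "yaw": [0,0,0,0,0]}}

```text
time_s: 54.4
position: [0.4324, -0.1646, 0.2528]
tool_rot: [[1.0, -0.011, -0.001], [-0.011, -1.0, 0.001], [-0.001, -0.001, -1.0]]
ft_force: [-0.5, -0.7, -0.4]
grip_width: 0.0548
gripper_force: 32.8
```

Run:
```python
from h import *
s,a=grab('wrist','t11.png');C=cam('wrist',s);print(s['position'])
for c in('red','green','yellow'):
  for q in blobs(a,c,amin=150): print(c,q[0].round(),q[1],plane(C,q[0],.035).round(4),cv2.boundingRect(q[2]))
```

```text
[ 0.43244289 -0.16458574  0.25279937]
red [93. 81.] 2680.0 [0.5487 0.0367 0.035 ] (53, 59, 88, 44)
red [120. 179.] 969.0 [0.4387 0.0248 0.035 ] (102, 162, 35, 35)
green [277. 266.] 5912.0 [ 0.3218 -0.1633  0.035 ] (239, 227, 78, 81)
yellow [374.  27.] 1298.0 [ 0.5973 -0.2677  0.035 ] (334, 0, 84, 43)
yellow [357. 178.] 987.0 [ 0.4374 -0.2606  0.035 ] (342, 161, 32, 35)
```

View pics/t11.png

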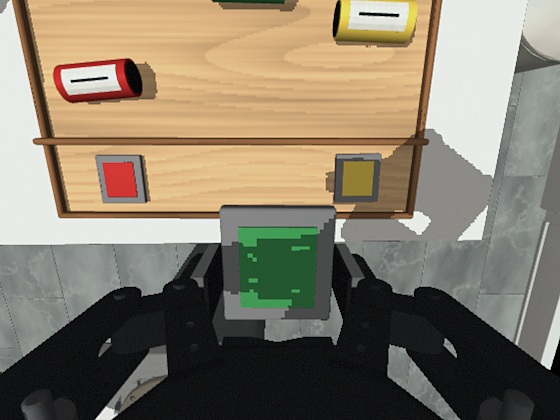

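Green tube now lies near the back rim, at top edge (255,0). Moving forward for a full look before setting the tag down.

Request:
{"api": "jog_arm", "payload": {"hand": [0.05,0.05,0.05,0.05,0.05], "travel": [[0.04,0,0],[0.04,0,0],[0.03,0,0],[0,0,0],[0,0,0]], "yaw": [0,0,0,0,0]}}

```text
time_s: 55.08
position: [0.5421, -0.1647, 0.2524]
tool_rot: [[1.0, -0.011, -0.002], [-0.011, -1.0, 0.001], [-0.002, -0.001, -1.0]]
ft_force: [0.3, -0.3, -1.1]
grip_width: 0.0554
gripper_force: 32.8
```

Run:
```python
from h import *
s,a=grab('wrist','t12.png');C=cam('wrist',s);print(s['position'])
q=[q for q in blobs(a,'green',amin=100) if q[0][1]<200][0]
x,y,w,h=cv2.boundingRect(q[2]);print(x,y,w,h,plane(C,q[0],.035),[plane(C,p,.03)[:2].round(4) for p in cv2.boxPoints(cv2.minAreaRect(q[2]))])
for u in (x+w//3,x+w//2,x+2*w//3):
  m=mask(a,'green')[:,u];ww=white(a)[:,u];print(u,''.join('C' if m[i] else 'w' if ww[i] else '.' for i in range(y-20,y+h+20)),y-20)
cv2.imwrite('pics/t12c.png',cv2.resize(a[max(0,y-30):y+h+30,x-40:x+w+40],None,fx=4,fy=4,interpolation=0)[:,:,::-1])
```

```text
[ 0.54205583 -0.16472424  0.2523838 ]
214 73 73 39 [ 0.63772682 -0.13574549  0.035     ] [array([ 0.6262, -0.0927]), array([ 0.6651, -0.0961]), array([ 0.6631, -0.1756]), array([ 0.6241, -0.1748])]
238 wwwwwwwwwwww........wwwwwwww..wwwwwwwwwwwwwCCCCCCCCCCCCCCC..................... 53
250 wwwwwwwwwwww.........wwwwwww...wwwwwwwwwwwwCCCCCCCCCCCCCCC..................... 53
262 wwwwwwwwwwww.........wwwwwwww..wwwwwwwwwwww.CCCCCCCCCCCCCC..................... 53
```

Request:
{"api": "jog_arm", "payload": {"hand": [0.05,0.05,0.05,0.05,0.05], "travel": [[-0.03,0.012,-0.03],[-0.04,0.01,-0.05],[-0.038,0.01,-0.05],[0,0,-0.045],[0,0,-0.03]], "yaw": [0,0,0,0,0]}}

```text
time_s: 55.75
position: [0.4355, -0.1331, 0.0502]
tool_rot: [[1.0, -0.012, -0.001], [-0.012, -1.0, 0.001], [-0.001, -0.001, -1.0]]
ft_force: [-0.2, -1.1, -0.5]
grip_width: 0.055
gripper_force: 32.8
```

Request:
{"api": "jog_arm", "payload": {"hand": [0.05,0.05,0.05,0.05,0.05], "travel": [[0,0,-0.015],[0,0,-0.008],[0,0,-0.001],[0,0,0],[0,0,0]], "yaw": [0,0,0,0,0]}}

```text
time_s: 56.38
position: [0.4371, -0.1335, 0.0278]
tool_rot: [[1.0, -0.011, 0.001], [-0.011, -1.0, -0.001], [0.001, 0.001, -1.0]]
ft_force: [-0.9, 0.3, -1.4]
grip_width: 0.055
gripper_force: 32.8
```

Request:
{"api": "jog_arm", "payload": {"hand": [0.05,0.05,0.05,0.05,0.05], "travel": [[-0.003,0.001,-0.004],[0,0,-0.002],[0,0,0],[0,0,0],[0,0,0]], "yaw": [0,0,0,0,0]}}

```text
time_s: 57.0
position: [0.4334, -0.1322, 0.0217]
tool_rot: [[1.0, -0.011, -0.001], [-0.011, -1.0, 0.0], [-0.001, -0.0, -1.0]]
ft_force: [-4.8, 1.6, 11.0]
grip_width: 0.0548
gripper_force: 34.1
```

Request:
{"api": "jog_arm", "payload": {"hand": [0.05,0.058,0.062,0.066,0.068], "travel": [[0,0,-0.0005],[0,0,0],[0,0,0],[0,0,0],[0,0,0.01]], "yaw": [0,0,0,0,0]}}

```text
time_s: 57.62
position: [0.4336, -0.1323, 0.0306]
tool_rot: [[1.0, -0.011, -0.001], [-0.011, -1.0, 0.001], [-0.001, -0.001, -1.0]]
ft_force: [-1.1, -0.4, 0.2]
grip_width: 0.0681
gripper_force: 0.0
```

Request:
{"api": "jog_arm", "payload": {"hand": [0.068,0.04,0.0,0.0,0.0], "travel": [[0,0,0.05],[0.03,0,0.05],[0.05,-0.01,0.03],[0.05,-0.02,0],[0.04,-0.01,0]], "yaw": [0,0,0.157,0.157,0.157]}}

```text
time_s: 58.25
position: [0.6055, -0.1731, 0.1618]
tool_rot: [[0.894, 0.448, 0.001], [0.448, -0.894, -0.001], [0.001, 0.001, -1.0]]
ft_force: [0.1, -0.9, -0.6]
grip_width: 0.0002
gripper_force: 0.0
```

Request:
{"api": "jog_arm", "payload": {"hand": [0.0,0.0,0.0,0.0,0.0], "travel": [[0.03,0,0],[0,0,0.015],[0,0,0],[0,0,0],[0,0,0]], "yaw": [0.185,0.185,0.185,0.185,0.185]}}

```text
time_s: 58.88
position: [0.6337, -0.1723, 0.1763]
tool_rot: [[0.179, 0.984, -0.0], [0.984, -0.179, 0.0], [-0.0, -0.0, -1.0]]
ft_force: [-0.8, 0.6, -0.1]
grip_width: 0.0001
gripper_force: 0.0
```

Request:
{"api": "jog_arm", "payload": {"hand": [0.0,0.0,0.0,0.0,0.0], "travel": [[0,0,0],[0,0,0],[0,0,0],[0,0,0],[0,0,0]], "yaw": [0.187,0,0,0,0]}}

```text
time_s: 59.5
position: [0.6339, -0.1724, 0.1757]
tool_rot: [[0.0, 1.0, -0.0], [1.0, -0.0, 0.0], [0.0, -0.0, -1.0]]
ft_force: [0.7, -0.9, -0.4]
grip_width: 0.0001
gripper_force: 0.0
```

```bash
sed -i "s/'green':-.166/'green':-.135/" h.py
python3 - <<'E'
from h import *
s,a,C=label('green',save='g6.png');print(s['tool_rot'][0]);tube('green')
E
```

```text
green axis mid [ 0.645  -0.1361] slope 0.034 y ends [np.float64(-0.0976), np.float64(-0.1763)] line/edges ang [ 26.4 -16.   70.2] n 51 tcp [ 0.6339 -0.1724  0.1757]
[ 3.04695418e-05  9.99999998e-01 -5.07237404e-05]
green tcp [ 0.6339 -0.1724  0.1757] blob px [280.6 156.8] world [ 0.6377 -0.1331  0.035 ] area 1706.5 F [0.5 0.2 0. ]
149 .................................CCCCCCCCCCCCCCCCwwwwwwwwwwwwww...wwwwwwwww.........wwwwwww 235
157 .................................CCCCCCCCCCCCCCC.wwwwwwwwwwwwww..wwwwwwwww..........wwwwwww 235
165 ................................CCCCCCCCCCCCCCCCwwwwwwwwwwwwww...wwwwwwwww.........wwwwwwww 235
```

Request:
{"api": "jog_arm", "payload": {"hand": [0.0,0.0,0.0,0.0,0.0], "travel": [[0.016,0.036,-0.03],[0,0,-0.04],[0,0,-0.03],[0,0,-0.008],[0,0,-0.0025]], "yaw": [0,0,0,0,0]}}

```text
time_s: 60.22
position: [0.6503, -0.1366, 0.0658]
tool_rot: [[-0.001, 1.0, 0.001], [1.0, 0.001, -0.0], [-0.0, 0.001, -1.0]]
ft_force: [-0.2, -0.1, -0.6]
grip_width: 0.0003
gripper_force: 0.0
```

Request:
{"api": "jog_arm", "payload": {"hand": [0.0,0.0,0.0,0.0,0.0], "travel": [[0,0,0],[0,0,0],[0,0,0],[0,0,0],[0,0,0]], "yaw": [0,0,0,0,0]}}

```text
time_s: 60.85
position: [0.6499, -0.1364, 0.0653]
tool_rot: [[-0.001, 1.0, 0.0], [1.0, 0.001, -0.0], [-0.0, 0.0, -1.0]]
ft_force: [-0.3, 0.1, -1.1]
grip_width: -0.0
gripper_force: 0.0
```

Request:
{"api": "jog_arm", "payload": {"hand": [0.0,0.0,0.0,0.0,0.0], "travel": [[0,0,-0.0012],[-0.006,0,0],[-0.006,0,0],[-0.006,0,0],[0,0,0]], "yaw": [0,0,0,0,0]}}

```text
time_s: 61.48
position: [0.6321, -0.136, 0.065]
tool_rot: [[-0.001, 1.0, 0.002], [1.0, 0.001, 0.0], [0.0, 0.002, -1.0]]
ft_force: [0.2, 2.4, 5.2]
grip_width: 0.0002
gripper_force: 2.8
```

Request:
{"api": "jog_arm", "payload": {"hand": [0.0,0.0,0.0,0.0,0.0], "travel": [[0,0,0.02],[0,-0.02,0.05],[0,-0.02,0.05],[0,0,0],[0,0,0]], "yaw": [0,0,0,0,0]}}

```text
time_s: 62.1
position: [0.6315, -0.1761, 0.1831]
tool_rot: [[-0.001, 1.0, -0.001], [1.0, 0.001, 0.001], [0.001, -0.001, -1.0]]
ft_force: [-0.6, 0.3, -0.7]
grip_width: -0.0001
gripper_force: 0.0
```

Run:
```python
from h import *
s,a,C=label('green',save='g7.png');tube('green')
```

```text
green axis mid [ 0.6348 -0.1358] slope 0.037 y ends [np.float64(-0.0977), np.float64(-0.1761)] line/edges ang [ -3.3 -49.   40.5] n 51 tcp [ 0.6315 -0.1761  0.1831]
green tcp [ 0.6314 -0.1759  0.1826] blob px [280.4 154.2] world [ 0.6347 -0.1347  0.035 ] area 3337.5 F [ 0.2  0.6 -1.4]
146 ..........................CCCCCwwwwwwwwwwwww..wwwwwwwwwwwwwwCCCCCCC...................wwwww 235
154 ..........................CCCC.wwwwwwwwwwwww..wwwwwwwwwwwww.CCCCCC....................wwwww 235
162 .........................CCCCC.wwwwwwwwwwww...wwwwwwwwwwwwwCCCCCCC....................wwwww 235
```

Green's label is up again, with its axis at y ≈ -0.1365. Overview check of everything before finishing.

Request:
{"api": "jog_arm", "payload": {"hand": [0.0,0.0,0.0,0.03,0.068], "travel": [[-0.03,0.015,0.05],[-0.03,0.02,0.05],[-0.03,0.02,0.05],[-0.03,0.02,0.05],[-0.02,0,0.03]], "yaw": [0,0,0,0,0]}}

```text
time_s: 62.82
position: [0.4908, -0.0999, 0.4159]
tool_rot: [[-0.003, 1.0, 0.002], [1.0, 0.003, -0.001], [-0.001, 0.002, -1.0]]
ft_force: [-0.1, 0.1, -0.0]
grip_width: 0.0358
gripper_force: 0.0
```

Run:
```python
from h import *
s,a=grab('wrist','o1.png');C=cam('wrist',s);print(s['position'])
T=np.array([np.cos(np.radians(-.62)),np.sin(np.radians(-.62))]);N=np.array([-T[1],T[0]])
for c,xt in(('red',(.549,.0325)),('green',(.635,-.136)),('yellow',(.605,-.267))):
  b=blobs(a,c,amin=100)
  g=min(b,key=lambda t:np.hypot(*(plane(C,t[0],.0176)[:2]-(.434,xt[1]))))
  tagcorners(c,(s,a),xy=(.434,xt[1]),z=.0176)
  P=plane(C,g[0],.0176)[:2]
  m=mask(a,c)|white(a)
  uv=min(b,key=lambda t:np.hypot(*(plane(C,t[0],.035)[:2]-xt)))
  x,y,w,h=cv2.boundingRect(uv[2]); Q=plane(C,(x+w/2,y+h/2),.035)[:2]
  print(c,'tube',Q.round(4),'tag',P.round(4),'lateral mm',((P-Q)@N*1000).round(1))
```

```text
[ 0.49083541 -0.09988334  0.41590448]
red ctr mm [435.1  34.6] size [37.8 42.3] yaw -0.9 tool yaw 90.2 tcp [ 0.4908 -0.0999  0.4159]
red tube [0.5489 0.0332] tag [0.4351 0.0346] lateral mm 0.2
green ctr mm [ 433.3 -132.4] size [35.6 40.6] yaw -0.9 tool yaw 90.2 tcp [ 0.4908 -0.0999  0.4159]
green tube [ 0.6345 -0.1375] tag [ 0.4337 -0.132 ] lateral mm 3.3
yellow ctr mm [ 434.3 -265.7] size [42.7 36.1] yaw 0.2 tool yaw 90.2 tcp [ 0.4908 -0.0999  0.4159]
yellow tube [ 0.6077 -0.2531] tag [ 0.4398 -0.2649] lateral mm -13.6
```

View pics/o1.png

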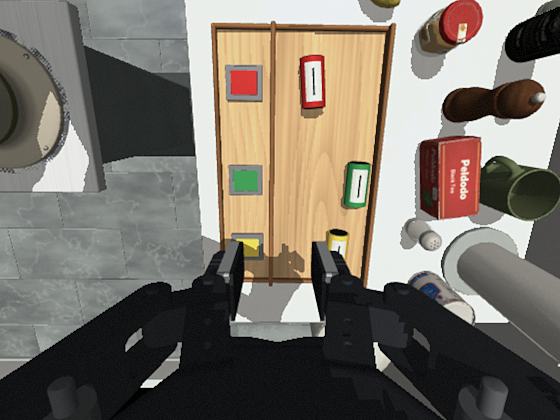

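All three labels face up, with tags in front: red (244,83), green (246,180), yellow (247,247), which the fingers partly hide. I'll regrip the green tag and shift it about 3 mm to line it up.

Request:
{"api": "jog_arm", "payload": {"hand": [0.068,0.068,0.068,0.068,0.068], "travel": [[-0.012,-0.006,-0.03],[-0.012,-0.006,-0.03],[-0.012,-0.006,-0.03],[-0.012,-0.006,-0.03],[-0.009,-0.008,-0.03]], "yaw": [-0.176,-0.176,-0.176,-0.176,-0.176]}}

```text
time_s: 63.5
position: [0.4342, -0.133, 0.262]
tool_rot: [[0.773, 0.634, -0.002], [0.634, -0.773, 0.001], [-0.001, -0.002, -1.0]]
ft_force: [-0.5, -0.9, 0.8]
grip_width: 0.068
gripper_force: 0.0
```

Request:
{"api": "jog_arm", "payload": {"hand": [0.068,0.068,0.068,0.068,0.068], "travel": [[0,0,-0.04],[0,0,-0.04],[0,0,-0.04],[0,0,-0.04],[0,0,-0.03]], "yaw": [-0.176,-0.176,-0.176,-0.177,0]}}

```text
time_s: 64.12
position: [0.4341, -0.1326, 0.0717]
tool_rot: [[1.0, -0.015, -0.003], [-0.015, -1.0, 0.002], [-0.003, -0.002, -1.0]]
ft_force: [0.7, 0.0, -0.9]
grip_width: 0.0679
gripper_force: 0.0
```

Request:
{"api": "jog_arm", "payload": {"hand": [0.068,0.068,0.068,0.068,0.068], "travel": [[0,0,0],[0,0,0],[0,0,0],[0,0,0],[0,0,0]], "yaw": [0,0,0,0,0]}}

```text
time_s: 64.75
position: [0.435, -0.1335, 0.0744]
tool_rot: [[1.0, -0.013, 0.001], [-0.013, -1.0, -0.0], [0.001, 0.0, -1.0]]
ft_force: [0.2, -0.1, -0.6]
grip_width: 0.0683
gripper_force: 0.0
```

Run:
```python
from h import *
s,a=grab('wrist','p1.png')
for c,y in(('green',-.132),):tagcorners(c,(s,a),xy=(.434,y),z=.0176)
```

```text
green ctr mm [ 433.5 -132.2] size [37.5 43.2] yaw -0.9 tool yaw -0.8 tcp [ 0.435  -0.1335  0.0744]
```

Request:
{"api": "jog_arm", "payload": {"hand": [0.068,0.068,0.068,0.068,0.068], "travel": [[0,0.001,-0.025],[0,0,-0.018],[0,0,-0.007],[0,0,-0.0015],[0,0,0]], "yaw": [0.003,0,0,0,0]}}

```text
time_s: 65.42
position: [0.4351, -0.1326, 0.023]
tool_rot: [[1.0, -0.01, 0.001], [-0.01, -1.0, -0.0], [0.001, 0.0, -1.0]]
ft_force: [-0.0, 0.1, -0.3]
grip_width: 0.0679
gripper_force: 0.0
```

Request:
{"api": "jog_arm", "payload": {"hand": [0.06,0.054,0.05,0.05,0.05], "travel": [[0,0,0],[0,0,0],[0,0,0],[0,0,0],[0,0,0]], "yaw": [0,0,0,0,0], "grip_force": 30}}

```text
time_s: 66.05
position: [0.4351, -0.1326, 0.0232]
tool_rot: [[1.0, -0.01, 0.001], [-0.01, -1.0, -0.001], [0.001, 0.001, -1.0]]
ft_force: [-0.8, -0.2, 6.9]
grip_width: 0.0551
gripper_force: 30.8
```

Request:
{"api": "jog_arm", "payload": {"hand": [0.05,0.05,0.05,0.05,0.05], "travel": [[0,0,0.006],[0,-0.002,0.004],[0,0,0],[0,0,0],[0,0,0]], "yaw": [0,0,0,0,0]}}

```text
time_s: 66.68
position: [0.4348, -0.1344, 0.0324]
tool_rot: [[1.0, -0.01, -0.0], [-0.01, -1.0, 0.0], [-0.0, -0.0, -1.0]]
ft_force: [-0.2, 1.1, 0.1]
grip_width: 0.0548
gripper_force: 32.4
```

Request:
{"api": "jog_arm", "payload": {"hand": [0.05,0.05,0.05,0.05,0.05], "travel": [[0,0,-0.006],[0,0,-0.003],[0,0,-0.0005],[0,0,0],[0,0,0]], "yaw": [0,0,0,0,0]}}

```text
time_s: 67.3
position: [0.4347, -0.1343, 0.0232]
tool_rot: [[1.0, -0.01, -0.0], [-0.01, -1.0, 0.0], [-0.0, -0.0, -1.0]]
ft_force: [-1.7, 1.2, 8.2]
grip_width: 0.0549
gripper_force: 33.2
```

Request:
{"api": "jog_arm", "payload": {"hand": [0.058,0.062,0.066,0.068,0.068], "travel": [[0,0,0],[0,0,0],[0,0,0],[0,0,0.01],[0,0,0.02]], "yaw": [0,0,0,0,0]}}

```text
time_s: 67.92
position: [0.4347, -0.1343, 0.0534]
tool_rot: [[1.0, -0.01, -0.001], [-0.01, -1.0, 0.001], [-0.001, -0.001, -1.0]]
ft_force: [1.5, -0.6, -0.0]
grip_width: 0.0681
gripper_force: 0.0
```

Request:
{"api": "jog_arm", "payload": {"hand": [0.068,0.068,0.068,0.068,0.068], "travel": [[0,0,0.06],[0,0,0.06],[0,0,0.06],[0,0,0.06],[0,0,0.06]], "yaw": [0,0,0,0,0]}}

```text
time_s: 68.55
position: [0.4341, -0.1339, 0.3559]
tool_rot: [[1.0, -0.01, 0.001], [-0.01, -1.0, -0.001], [0.001, 0.001, -1.0]]
ft_force: [0.7, 0.2, -0.2]
grip_width: 0.0682
gripper_force: 0.0
```

Request:
{"api": "jog_arm", "payload": {"hand": [0.068,0.068,0.068,0.068,0.068], "travel": [[0,0.01,0],[0,0.01,0],[0,0,0],[0,0,0],[0,0,0]], "yaw": [0,0,0,0,0]}}

```text
time_s: 69.18
position: [0.4349, -0.1146, 0.3525]
tool_rot: [[1.0, -0.01, -0.001], [-0.01, -1.0, 0.001], [-0.001, -0.001, -1.0]]
ft_force: [0.8, -0.2, 0.6]
grip_width: 0.068
gripper_force: 0.0
```

Run:
```python
from h import *
s,a=grab('wrist','o2.png');C=cam('wrist',s);print(s['position'])
T=np.array([np.cos(np.radians(-.62)),np.sin(np.radians(-.62))]);N=np.array([-T[1],T[0]])
for c,xt in(('red',(.549,.0325)),('green',(.635,-.136)),('yellow',(.605,-.267))):
  b=blobs(a,c,amin=60)
  tagcorners(c,(s,a),xy=(.434,xt[1]),z=.0176)
  g=min(b,key=lambda t:np.hypot(*(plane(C,t[0],.0176)[:2]-(.434,xt[1]))));P=plane(C,g[0],.0176)[:2]
  uv=min(b,key=lambda t:np.hypot(*(plane(C,t[0],.035)[:2]-xt)))
  x,y,w,h=cv2.boundingRect(uv[2]); Q=plane(C,(x+w/2,y+h/2),.035)[:2]
  col=a[y-4:y+h+4,x+w//2];print(c,'tube',Q.round(4),'lateral mm',((P-Q)@N*1000).round(1),uv[0].round(),w,h)
cv2.imwrite('pics/o2.png',a[:,:,::-1])
```

```text
[ 0.43488496 -0.11458251  0.35252913]
red ctr mm [434.8  34.6] size [38.  41.6] yaw -0.5 tool yaw -0.6 tcp [ 0.4349 -0.1146  0.3525]
red tube [0.549 0.032] lateral mm 1.3 [172.  92.] 62 33
green ctr mm [ 433.2 -135. ] size [35.4 41.7] yaw -0.5 tool yaw -0.6 tcp [ 0.4349 -0.1146  0.3525]
green tube [ 0.6331 -0.137 ] lateral mm 0.3 [292.  23.] 59 35
yellow ctr mm [ 433.6 -265.5] size [38.5 41.6] yaw -0.5 tool yaw -0.6 tcp [ 0.4349 -0.1146  0.3525]
yellow tube [ 0.6039 -0.2683] lateral mm 1.1 [389.  46.] 64 35
```

View pics/o2.png

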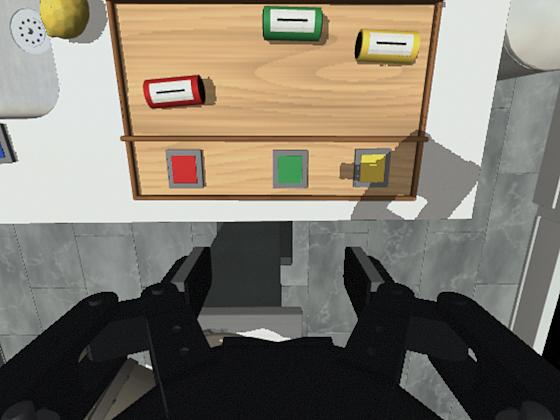

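Everything is in place: all three labels are up, and the tags at (184,168), (290,168) and (372,168) are square and aligned with their tubes to within about 1.3 mm. Handing in.

```bash
python3 -c "
from rig import env
print(env.close_job())"
```

```text
the job is handed in; nothing more can be done
None
```

The job is handed in, with no verdict returned: the red, green and yellow tubes lie label up to within about 5°, each with its tag flat, square and within about 1.3 mm of straight in front; green was knocked mid-run and redone, and the blue tag was left because its tube is missing.

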